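# Put the pill bottles away behind the bifold door

## Task

Pull the cubby's bifold door by its handle until both leaves are folded right back against the left-hand side. Leaving it open, take every green pill bottle from the mat and stand them upright inside in one neat row, each centred on its own cork spot, filling the spots from the left-hand end (as seen from the robot) without skipping any; then close the door again, flat across the front. Leave the other things on the nightstand where they are.

Things in the scene. Friction and masses are not known exactly. Their poses are not given: they have to be found in the camera images.
- cubby: Fixed wooden cubby, open above, 430 mm wide inside, side walls 12 thick and 150 high, no raised floor (the table top is its floor); low back board: inner face 90 behind the row line, top 60 above the table. Origin on the table under the row line, midway between the walls; x points to the back (away from robot), y to the left wall, z up. Its front is a bifold door; nothing stands in the door's sweep at the start
- leaf1 (a joint): Angle q of the door's first leaf, rad: 0 = closed flat, 1.45 = stop, both leaves folded together by the left wall, pointing at the robot. The second leaf is then turned by q from closed, counter-clockwise seen from above (the first by q clockwise). Light friction, under 2 N at the handle; stays where left; may start up to 0.1 ajar
- hinge (a point): Foot of the first leaf's upright hinge axis, fixed at x -58, y +215 mm in the cubby's frame. Two white leaves, each 215 wide, 12 thick, tops at z = 150. The second is hinged to the first's free edge (the fold, at x -58 - 215 sin q, y 215 - 215 cos q in that frame); its far edge runs in a floor track along x = -58, towards the left wall as the fold is pulled out towards the robot
- handle (a point): Grip point of the door handle, an upright round steel bar 12 mm in diameter, 85 to 150 mm above the table, on the front of the second leaf, its axis 30 mm from the fold and 42 in front of the leaf's mid-plane. The point is on the axis, 125 up; its x points square into the leaf, y to the fold, z up. Can be pinched from above; the bar may turn in the fingers
- spot0 (a point): Centre of cork spot 0, a flat 40 mm disc marked on the table top inside the cubby (at table height, z = 0). The six spots lie on one straight row line along the cubby's y axis, 52 mm apart; 0 is the left-hand end seen from the robot (100 mm left of the cubby's middle), 5 the right-hand end
- spot1 (a point): Centre of cork spot 1, a flat 40 mm disc marked on the table top inside the cubby (at table height, z = 0). The six spots lie on one straight row line along the cubby's y axis, 52 mm apart; 0 is the left-hand end seen from the robot (100 mm left of the cubby's middle), 5 the right-hand end
- spot2 (a point): Centre of cork spot 2, a flat 40 mm disc marked on the table top inside the cubby (at table height, z = 0). The six spots lie on one straight row line along the cubby's y axis, 52 mm apart; 0 is the left-hand end seen from the robot (100 mm left of the cubby's middle), 5 the right-hand end
- spot3 (a point): Centre of cork spot 3, a flat 40 mm disc marked on the table top inside the cubby (at table height, z = 0). The six spots lie on one straight row line along the cubby's y axis, 52 mm apart; 0 is the left-hand end seen from the robot (100 mm left of the cubby's middle), 5 the right-hand end
- spot4 (a point): Centre of cork spot 4, a flat 40 mm disc marked on the table top inside the cubby (at table height, z = 0). The six spots lie on one straight row line along the cubby's y axis, 52 mm apart; 0 is the left-hand end seen from the robot (100 mm left of the cubby's middle), 5 the right-hand end
- spot5 (a point): Centre of cork spot 5, a flat 40 mm disc marked on the table top inside the cubby (at table height, z = 0). The six spots lie on one straight row line along the cubby's y axis, 52 mm apart; 0 is the left-hand end seen from the robot (100 mm left of the cubby's middle), 5 the right-hand end
- bottle0: Green pill bottle with a paper label and white screw cap: squat plain upright cylinder 40 mm in diameter, 52 mm tall (cap the top 14 mm), heavy base, 40 to 85 g. Origin at the centre of its underside, z up its axis. Starts upright on the round mat (3 mm thick). Between 4 and 6 of the six are there; all are alike
- bottle1: Green pill bottle with a paper label and white screw cap: squat plain upright cylinder 40 mm in diameter, 52 mm tall (cap the top 14 mm), heavy base, 40 to 85 g. Origin at the centre of its underside, z up its axis. Starts upright on the round mat (3 mm thick). Between 4 and 6 of the six are there; all are alike
- bottle2: Green pill bottle with a paper label and white screw cap: squat plain upright cylinder 40 mm in diameter, 52 mm tall (cap the top 14 mm), heavy base, 40 to 85 g. Origin at the centre of its underside, z up its axis. Starts upright on the round mat (3 mm thick). Between 4 and 6 of the six are there; all are alike
- bottle3: Green pill bottle with a paper label and white screw cap: squat plain upright cylinder 40 mm in diameter, 52 mm tall (cap the top 14 mm), heavy base, 40 to 85 g. Origin at the centre of its underside, z up its axis. Starts upright on the round mat (3 mm thick). Between 4 and 6 of the six are there; all are alike
- bottle4: Green pill bottle with a paper label and white screw cap: squat plain upright cylinder 40 mm in diameter, 52 mm tall (cap the top 14 mm), heavy base, 40 to 85 g. Origin at the centre of its underside, z up its axis. Starts upright on the round mat (3 mm thick). Between 4 and 6 of the six are there; all are alike
- bottle5: Green pill bottle with a paper label and white screw cap: squat plain upright cylinder 40 mm in diameter, 52 mm tall (cap the top 14 mm), heavy base, 40 to 85 g. Origin at the centre of its underside, z up its axis. Starts upright on the round mat (3 mm thick). Between 4 and 6 of the six are there; all are alike
- dispenser: Bystander: white push-button soap dispenser, 44 mm in diameter, 80 mm tall, standing on the mat among the bottles. Origin: centre of underside
- flashlight: Bystander: red plastic flashlight standing on its lens on the mat among the bottles, head 40 mm in diameter, 80 mm tall. Origin: centre of underside
- tweezers: Bystander: flat black case with two chrome tweezers, 36 x 44 x 15 mm, on the mat among the bottles. Origin: centre of underside
- saucer: Bystander: white ceramic saucer, 110 mm across, 16 high, in front of the cubby, clear of the door. Origin: centre of underside
- tumbler: Bystander: blue ceramic tumbler, 68 mm across, 100 tall, to the right of the cubby. Origin: centre of underside
- clock: Bystander: grey bedside clock, 45 x 100 x 75 mm, far left. Origin: centre of underside
There are look-alikes about, which are no part of the job. Leave any pink look-alike of the bottle2 alone. What is shaped like the bottle1 but yellow is not meant.

How it is judged:
On the way, in this order (a step that is already met when the one before it is completed fails the run):
1. the bifold door is folded right back (leaf angle over 1.25 rad) (value of joint leaf1 above 1.25 rad), for 0.2 s.
2. with the door still folded open (over 1.0 rad), every bottle stands released on a cork spot, the spots filled from the left without a gap ((distance between bottle0 and spot0 below 0.01 m or distance between bottle0 and spot1 below 0.01 m or distance between bottle0 and spot2 below 0.01 m or distance between bottle0 and spot3 below 0.01 m or distance between bottle0 and spot4 below 0.01 m or distance between bottle0 and spot5 below 0.01 m) and (distance between bottle1 and spot0 below 0.01 m or distance between bottle1 and spot1 below 0.01 m or distance between bottle1 and spot2 below 0.01 m or distance between bottle1 and spot3 below 0.01 m or distance between bottle1 and spot4 below 0.01 m or distance between bottle1 and spot5 below 0.01 m) and (distance between bottle2 and spot0 below 0.01 m or distance between bottle2 and spot1 below 0.01 m or distance between bottle2 and spot2 below 0.01 m or distance between bottle2 and spot3 below 0.01 m or distance between bottle2 and spot4 below 0.01 m or distance between bottle2 and spot5 below 0.01 m) and (distance between bottle3 and spot0 below 0.01 m or distance between bottle3 and spot1 below 0.01 m or distance between bottle3 and spot2 below 0.01 m or distance between bottle3 and spot3 below 0.01 m or distance between bottle3 and spot4 below 0.01 m or distance between bottle3 and spot5 below 0.01 m) and (distance between bottle4 and spot0 below 0.01 m or distance between bottle4 and spot1 below 0.01 m or distance between bottle4 and spot2 below 0.01 m or distance between bottle4 and spot3 below 0.01 m or distance between bottle4 and spot4 below 0.01 m or distance between bottle4 and spot5 below 0.01 m) and (distance between bottle5 and spot0 below 0.01 m or distance between bottle5 and spot1 below 0.01 m or distance between bottle5 and spot2 below 0.01 m or distance between bottle5 and spot3 below 0.01 m or distance between bottle5 and spot4 below 0.01 m or distance between bottle5 and spot5 below 0.01 m) and angle between each of bottle0, bottle1, bottle2, bottle3, bottle4, bottle5's own z axis and vertical below 0.12 rad and distance between any of bottle0, bottle1, bottle2, bottle3, bottle4, bottle5 and spot0 below 0.01 m and distance between any of bottle0, bottle1, bottle2, bottle3, bottle4, bottle5 and spot1 below 0.01 m and distance between any of bottle0, bottle1, bottle2, bottle3, bottle4, bottle5 and spot2 below 0.01 m and distance between any of bottle0, bottle1, bottle2, bottle3, bottle4, bottle5 and spot3 below 0.01 m and (not (distance between any of bottle0, bottle1, bottle2, bottle3, bottle4, bottle5 and spot5 below 0.01 m) or distance between any of bottle0, bottle1, bottle2, bottle3, bottle4, bottle5 and spot4 below 0.01 m) and linear speed of each of bottle0, bottle1, bottle2, bottle3, bottle4, bottle5 below 0.03 m/s and contact force between each of bottle0, bottle1, bottle2, bottle3, bottle4, bottle5 and the fingers below 0.2 N and value of joint leaf1 above 1 rad), for 0.2 s.
At the end, for the whole second after the job is handed in: Every bottle present stands upright (within 0.12 rad), at rest and released, within 10 mm of the centre of a cork spot, the spots filled from the left-hand end without a gap, and the door is shut again (leaf angle under 0.06 rad) ((distance between bottle0 and spot0 below 0.01 m or distance between bottle0 and spot1 below 0.01 m or distance between bottle0 and spot2 below 0.01 m or distance between bottle0 and spot3 below 0.01 m or distance between bottle0 and spot4 below 0.01 m or distance between bottle0 and spot5 below 0.01 m) and (distance between bottle1 and spot0 below 0.01 m or distance between bottle1 and spot1 below 0.01 m or distance between bottle1 and spot2 below 0.01 m or distance between bottle1 and spot3 below 0.01 m or distance between bottle1 and spot4 below 0.01 m or distance between bottle1 and spot5 below 0.01 m) and (distance between bottle2 and spot0 below 0.01 m or distance between bottle2 and spot1 below 0.01 m or distance between bottle2 and spot2 below 0.01 m or distance between bottle2 and spot3 below 0.01 m or distance between bottle2 and spot4 below 0.01 m or distance between bottle2 and spot5 below 0.01 m) and (distance between bottle3 and spot0 below 0.01 m or distance between bottle3 and spot1 below 0.01 m or distance between bottle3 and spot2 below 0.01 m or distance between bottle3 and spot3 below 0.01 m or distance between bottle3 and spot4 below 0.01 m or distance between bottle3 and spot5 below 0.01 m) and (distance between bottle4 and spot0 below 0.01 m or distance between bottle4 and spot1 below 0.01 m or distance between bottle4 and spot2 below 0.01 m or distance between bottle4 and spot3 below 0.01 m or distance between bottle4 and spot4 below 0.01 m or distance between bottle4 and spot5 below 0.01 m) and (distance between bottle5 and spot0 below 0.01 m or distance between bottle5 and spot1 below 0.01 m or distance between bottle5 and spot2 below 0.01 m or distance between bottle5 and spot3 below 0.01 m or distance between bottle5 and spot4 below 0.01 m or distance between bottle5 and spot5 below 0.01 m) and angle between each of bottle0, bottle1, bottle2, bottle3, bottle4, bottle5's own z axis and vertical below 0.12 rad and distance between any of bottle0, bottle1, bottle2, bottle3, bottle4, bottle5 and spot0 below 0.01 m and distance between any of bottle0, bottle1, bottle2, bottle3, bottle4, bottle5 and spot1 below 0.01 m and distance between any of bottle0, bottle1, bottle2, bottle3, bottle4, bottle5 and spot2 below 0.01 m and distance between any of bottle0, bottle1, bottle2, bottle3, bottle4, bottle5 and spot3 below 0.01 m and (not (distance between any of bottle0, bottle1, bottle2, bottle3, bottle4, bottle5 and spot5 below 0.01 m) or distance between any of bottle0, bottle1, bottle2, bottle3, bottle4, bottle5 and spot4 below 0.01 m) and linear speed of each of bottle0, bottle1, bottle2, bottle3, bottle4, bottle5 below 0.03 m/s and contact force between each of bottle0, bottle1, bottle2, bottle3, bottle4, bottle5 and the fingers below 0.2 N and value of joint leaf1 below 0.06 rad); the robot touches nothing.
It fails at once if a bystander is pushed more than 40 mm (distance of any of dispenser, flashlight, tweezers, saucer, tumbler, clock from where it was at the start of the episode above 0.04 m).
It fails at once if a bystander is tipped over (angle between any of dispenser, flashlight, tweezers, saucer, tumbler, clock's own z axis and vertical above 0.5 rad).
Of bottle0, bottle1, bottle2, bottle3, bottle4, bottle5 only 4 to 6 are there at a start; the rules pass over those that are not, and their reading is None.
At some moment in a run one of bottle0, bottle1, bottle2, bottle3, bottle4, bottle5 may be knocked a few centimetres aside while the robot is not near it.
It also fails if it takes over 210 s, if anything falls off the work surface, if the arm or the gripper's body presses on something with over 40 N, if the wrist force passes 120 N, or if a joint passes its speed limit or range.

## Robot

A 6-joint arm with a two-finger parallel gripper is mounted at the origin on the work surface. World frame = base frame: x ahead of the robot, y to its left, z up, the work surface at z = 0. Lengths are in m, angles in rad, forces in N, time in s.
With the tool pointing down it reaches from about 0.35 to 0.975 m from the base axis. Payload 4.9 kg.
Tool frame: the origin (TCP) lies at the very end of the fingers, on their centre line; the grasp point (between the pads) lies 19 mm behind it; z points along the fingers, y is the line along which they close (so a half turn about z gives the same grasp; the last joint's range is limited). The gripper opens to 85 mm and grips with 20 to 120 N. Pads are 22 mm wide; open, the fingers measure 114 mm over their backs; the gripper's body (76 mm by 85 mm) begins 54 mm behind the grasp point. The pads swing forward as they close: fully open they stand 13 mm farther back than shut.
Start: joints at [-1.422, 0.053, 1.613, -0, 1.476, -0.119], TCP at [0.165, -0.603, 0.231] pointing down, gripper open.
Joint ranges: [-3.01, 3.01], [-1.01, 2.22], [0.06, 2.58], [-1.02, 4.17], [0.09, 2.62], [-3.14, 3.14]. Speed limits (rad/s): [2.57, 2.57, 3.14, 3.14, 3.14, 3.14].

## Interface

Orientations are given as a rotation vector (axis times angle).
In Python, from station import ctrl gives the robot as it stands. The module is installed in compiled form; this text tells all that it offers.
- The arm moves only by the tool jog_arm, never from a script. Its argument "steps" is a list of rows, each an object with "delta_rot": the turn, a rotation vector about the tool's x, y, z in degrees, a list of three; "linear": the shift along the tool's x, y, z in m, a list of three; "grip": the finger opening in m, from 0 to 0.0854. In form: [{"delta_rot": [rx, ry, rz], "linear": [x, y, z], "grip": grip}, ...]. A call has 1 to 10 rows; each row shifts and turns the commanded pose from where the row before left it, along the tool's axes as they then stand; what a row does not reach is not made up. A row lasts 1/10 s, in which the tool goes at most 50 mm and 8.59 degrees, less where a joint would pass 70% of its speed; a pose out of reach is approached as far as the arm can. A call with a gripper value outside its range is refused whole. The fingers move at their own pace and stop on an object; "newtons" is the grip in N (left out, the last holds). Time passes only in rows, so rows that do not move let the fingers close. It gives the time, the measured TCP pose, the force, the opening and the grip force at its end, in the units of the state.
- ctrl.get_obs(): the state, without advancing time (a new reading comes with each control period).
- ctrl.get_image(name): name is "scene" or "top" or "wrist"; returns (picture, depth): 420x560x3 uint8, red, green, blue; 420x560 float32, m along the optical axis (not along the pixel's ray), 0 where there is no reading.
- ctrl.camera_info(name): a dict with "camera_matrix" (3x3 intrinsics, pixels), "R" (3x3) and "t" (3): a world point X has camera coordinates R X + t; the wrist camera has in their place "T_tool_cam" (4x4, takes a point from camera to tool coordinates, whose origin is the TCP and whose axes are the flange's). Camera axes: x right, y down, z forward; pixel columns grow to the right and rows downward; lengths in m; the calibration is good to about 2 mm. The wrist camera is an equidistant fisheye: a pixel r from the principal point sees the ray r / f radians off the axis. A picture is of the moment at which its call begins: read the wrist's pose just before it. camera_info takes no time and is no camera call.
- ctrl.finish_job(): hands the job in; it is judged then, once.
The state is a dict: "t": time; "q": joint angles; "dq": joint speeds; "effort": joint torques, N m; "tool_pos": TCP position; "tool_rot": TCP orientation; "contact_force": force on the tool from outside, world axes, zero at the start; "wrist_torque": the same for the moment, N m; "opening": finger opening in m; "grip_force": force on a finger pad.
Only numpy, scipy, OpenCV 4.12 (cv2) and the standard library are available. Lean on these libraries where they do the work, as an engineer would, in place of code of your own. Each camera call takes 0.05 s, during which the arm holds its last target. There are 200 camera calls.

## Working session

There is one attempt and no reset: what is moved stays moved. The work goes in short steps, Python scripts to look and compute and a tool call to move; the robot and the scene stay as the last step left them, time stands still between calls to the robot, and variables do not carry over. Pictures are saved under pics/ and viewed, at most 14 in all, crops included, and the job is handed in when it is done.

Besides the shell and the picture viewer there is one more tool, called by a JSON object that holds its "name" and its "arguments". jog_arm: Moves the arm, as the interface text tells. Its arguments: {"type":"object","properties":{"steps":{"type":"array"},"newtons":{"type":"number"}},"required":["steps"]}

```bash
mkdir -p pics; cat > h.py <<'E'
import numpy as np, cv2
from station import ctrl
def shot(n,f=None):
    o=ctrl.get_obs(); im,d=ctrl.get_image(n)
    if f: cv2.imwrite('pics/'+f,im[:,:,::-1])
    return o,im,d
def cloud(n,d):
    c=ctrl.camera_info(n);K=c["camera_matrix"];v,u=np.mgrid[:d.shape[0],:d.shape[1]]
    P=np.stack([(u-K[0,2])/K[0,0]*d,(v-K[1,2])/K[1,1]*d,d],-1)
    return (P-c["t"])@np.array(c["R"])
def ray(n,u,v,z):
    c=ctrl.camera_info(n);K=np.array(c["camera_matrix"]);R=np.array(c["R"]);o=-R.T@c["t"]
    r=R.T@np.linalg.inv(K)@[u,v,1]; return o+r*(z-o[2])/r[2]
E
python3 - <<'E'
from h import *
for n in("scene","top"):
    o,im,d=shot(n,n+'0.png'); np.savez('pics/'+n+'0.npz',im=im,d=d)
    c=ctrl.camera_info(n); R=np.array(c["R"]);print(n,-R.T@c["t"],R.round(2).tolist(),np.array(c["camera_matrix"]).round(0).tolist())
print(o)
E
```

```text
scene [ 0.78724447 -0.4829213   1.05389035] [[0.86, 0.51, 0.01], [0.43, -0.72, -0.54], [-0.27, 0.47, -0.84]] [[441.0, 0.0, 277.0], [0.0, 441.0, 209.0], [0.0, 0.0, 1.0]]
top [0.30804325 0.06560017 1.24212151] [[0.03, -1.0, 0.01], [-0.99, -0.03, -0.15], [0.15, -0.01, -0.99]] [[450.0, 0.0, 287.0], [0.0, 450.0, 214.0], [0.0, 0.0, 1.0]]
{'t': 0.05, 'q': array([-1.42197325e+00,  5.33506055e-02,  1.61428068e+00, -3.40376655e-05,
        1.47596535e+00, -1.19014511e-01]), 'dq': array([-5.08548996e-05, -4.43535063e-04, -2.53129478e-03, -1.50461238e-03,
       -1.37637117e-04,  1.35502161e-03]), 'effort': array([-1.68878389e-03, -3.95178258e+01, -3.71658468e+01, -2.44725079e-04,
        4.04179606e-03, -9.59991041e-06]), 'tool_pos': array([ 0.16529576, -0.60211437,  0.23007483]), 'tool_rot': array([-3.11147768e+00, -4.19199472e-01,  1.00066049e-04]), 'contact_force': array([-0.6488441 ,  1.25388283,  0.67156605]), 'wrist_torque': array([-0.00495618,  0.01659303, -0.03139508]), 'grip_force': 0.0, 'opening': 0.085046382859691}
```

View pics/top0.png

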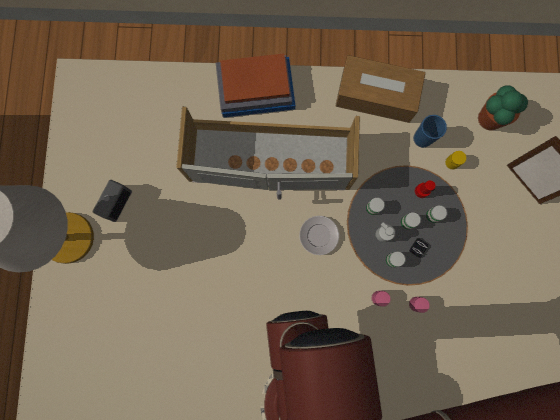

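View pics/scene0.png

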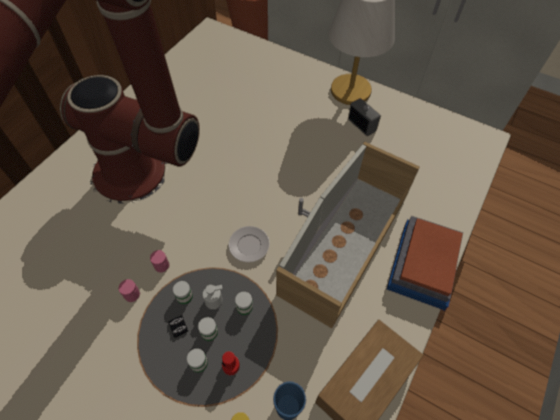

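The top view shows the cubby with six spots from (235,161) to (327,167) and the handle at (279,190). Green bottles with white caps are at (376,206), (412,221), (438,214) and (396,260). Things that could be mistaken for them:
- White dispenser at (386,232)
- Pinks at (381,298) and (419,304)
- Yellow at (456,160)
- Red flashlight at (425,188)

The scene view also shows four green bottles.

```bash
python3 - <<'E'
from h import *
def blobs(m,lo,hi):
    n,l,s,c=cv2.connectedComponentsWithStats(m.astype(np.uint8)); return [(c[i],s[i,4],l==i) for i in range(1,n) if lo<s[i,4]<hi]
for n in("top","scene"):
    z=np.load(f'pics/{n}0.npz');im,d=z['im'],z['d'];P=cloud(n,d)
    hsv=cv2.cvtColor(im,cv2.COLOR_RGB2HSV);H,S,V=[hsv[...,i].astype(int) for i in range(3)]
    reg=(P[...,0]>.3)&(P[...,0]<.75)
    print(n,'mat/table z',np.median(P[...,2][reg]))
    m=(H<16)&(S>90)&(V>60)&(P[...,2]<.02)&(d>0)
    print('cork',[(c.round(1).tolist(),a,ray(n,*c,0)[:2].round(4).tolist()) for c,a,_ in blobs(m,40,400)])
    m=(P[...,2]>.045)&(P[...,2]<.07)&(S<70)&(V>110)&reg&(P[...,1]<0)
    print('caps',[(c.round(1).tolist(),a,ray(n,*c,.055)[:2].round(4).tolist(),np.median(P[l],0).round(3).tolist()) for c,a,l in blobs(m,25,600)])
    m=(P[...,2]>.1)&(P[...,2]<.18)&(P[...,0]>.36)&(P[...,0]<.7)&(P[...,1]>-.15)&(P[...,1]<.42)
    for c,a,l in blobs(m,8,9000): print('wall',c.round(1),a,np.percentile(P[l],[1,50,99],0).round(3).tolist())
    crop=cv2.resize(im[150:290,340:480] if n=="top" else im[250:400,120:300],None,fx=4,fy=4)
    if n=="top": cv2.imwrite('pics/crop.png',crop[:,:,::-1]); cv2.imwrite('pics/door.png',cv2.resize(im[100:210,170:370],None,fx=4,fy=4)[:,:,::-1])
E
```

```text
top mat/table z 0.002027529063296914
cork [([234.6, 161.5], np.int32(134), [0.6498, 0.2096]), ([253.2, 162.4], np.int32(132), [0.6486, 0.1569]), ([271.2, 163.4], np.int32(142), [0.6472, 0.1055]), ([289.5, 164.3], np.int32(141), [0.6462, 0.0535]), ([307.9, 165.4], np.int32(141), [0.6447, 0.001]), ([326.1, 166.3], np.int32(139), [0.6436, -0.0507]), ([352.6, 201.1], np.int32(46), [0.5451, -0.1266]), ([449.7, 260.9], np.int32(96), [0.3854, -0.3957]), ([367.4, 264.0], np.int32(92), [0.3705, -0.1682])]
caps [([533.5, 178.8], np.int32(290), [0.6109, -0.61], [0.61, -0.608, 0.058]), ([376.2, 204.3], np.int32(164), [0.5277, -0.1814], [0.528, -0.181, 0.056]), ([438.6, 212.4], np.int32(171), [0.5107, -0.3491], [0.511, -0.349, 0.056]), ([412.2, 219.2], np.int32(166), [0.4902, -0.2778], [0.491, -0.277, 0.056]), ([383.9, 234.2], np.int32(108), [0.4476, -0.2018], [0.446, -0.199, 0.056]), ([396.8, 258.5], np.int32(174), [0.3842, -0.2355], [0.384, -0.235, 0.056])]
wall [266.7 168.2] 2375 [[0.534, -0.116, 0.102], [0.582, 0.105, 0.147], [0.696, 0.335, 0.154]]
scene mat/table z 0.0009646493599996609
cork
[... 359 characters left out ...]
3, 283.0], np.int32(42), [0.6429, -0.0379]), ([243.7, 382.5], np.int32(153), [0.6232, -0.3315]), ([163.1, 387.7], np.int32(107), [0.4737, -0.4331])]
caps [([180.8, 288.2], np.int32(201), [0.3844, -0.2353], [0.384, -0.235, 0.055]), ([204.7, 293.7], np.int32(33), [0.4419, -0.2174], [0.442, -0.217, 0.054]), ([216.0, 294.2], np.int32(58), [0.4658, -0.2045], [0.466, -0.204, 0.054]), ([243.2, 299.2], np.int32(206), [0.5285, -0.182], [0.528, -0.182, 0.054]), ([206.7, 325.4], np.int32(222), [0.4909, -0.278], [0.491, -0.278, 0.055]), ([195.4, 357.4], np.int32(251), [0.5115, -0.3494], [0.511, -0.35, 0.054])]
wall [328.2 216.2] 2691 [[0.535, -0.118, 0.101], [0.593, 0.079, 0.142], [0.698, 0.335, 0.153]]
```

View pics/crop.png

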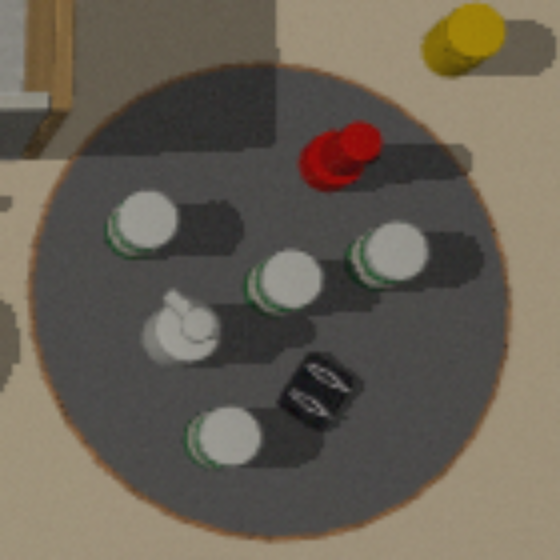

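View pics/door.png

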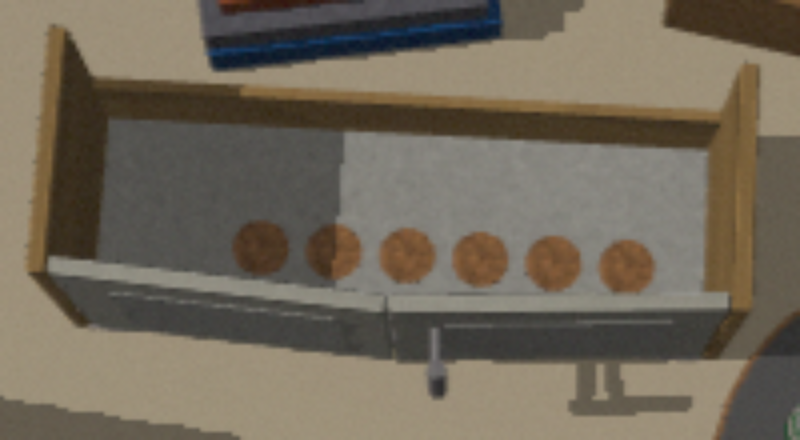

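The crop confirms four green-ringed white caps, apart from the dispenser, flashlight and tweezers. The door is slightly ajar, with the handle bar near pixel (279,195). Next I'll measure the handle and write a planner in the cubby frame.

```bash
cat >> h.py <<'E'
from scipy.spatial.transform import Rotation as Ro
TH=-0.0238; O=np.array([0.6471,0.1103]); C=np.array([[np.cos(TH),-np.sin(TH)],[np.sin(TH),np.cos(TH)]])
def w2c(p): return (np.asarray(p)[...,:2]-O)@C
def c2w(p): return np.asarray(p)@C.T+O
def pose():
    o=ctrl.get_obs();R=Ro.from_rotvec(o['tool_rot']).as_matrix()
    return o,w2c(o['tool_pos']),o['tool_pos'][2],np.degrees(np.arctan2(R[1,0],R[0,0])-TH),R
def handle(q): return np.array([-.058-.185*np.sin(q)-.042*np.cos(q), .215-.245*np.cos(q)-.042*np.sin(q)])
E
python3 - <<'E'
from h import *
for n in("top","scene"):
    z=np.load(f'pics/{n}0.npz');im,d=z['im'],z['d'];P=cloud(n,d);c=w2c(P);Z=P[...,2]
    m=(c[...,0]<-.085)&(c[...,0]>-.17)&(abs(c[...,1]+.02)<.06)&(Z>.07)&(Z<.17)
    print(n,m.sum(),np.column_stack([c[m],Z[m]]).round(3)[::max(1,m.sum()//25)].tolist())
    m=(Z>.142)&(Z<.16)&(c[...,0]<-.03)&(c[...,0]>-.12)
    for y in np.arange(-.2,.2,.04):
        k=m&(abs(c[...,1]-y)<.012); print(round(y,2),k.sum(),np.median(c[k][:,0]).round(4) if k.any() else 0,end=' | ')
    print()
for q in(0,.03,.06,.09):print(q,handle(q).round(4))
_,p,z,h,R=pose();print(p,z,h,R.round(3).tolist())
print('D',w2c([[.528,-.1815],[.511,-.349],[.4906,-.278],[.3843,-.2354]]).round(4).tolist())
E
```

```text
top 57 [[-0.086, -0.027, 0.109], [-0.086, -0.032, 0.112], [-0.09, -0.03, 0.116], [-0.089, -0.035, 0.112], [-0.091, -0.03, 0.109], [-0.091, -0.035, 0.11], [-0.094, -0.03, 0.113], [-0.093, -0.035, 0.106], [-0.097, -0.03, 0.113], [-0.097, -0.035, 0.113], [-0.108, -0.031, 0.152], [-0.098, -0.035, 0.108], [-0.11, -0.031, 0.151], [-0.11, -0.036, 0.152], [-0.113, -0.032, 0.154], [-0.112, -0.036, 0.149], [-0.115, -0.032, 0.151], [-0.116, -0.037, 0.154], [-0.118, -0.032, 0.153], [-0.117, -0.037, 0.148], [-0.118, -0.032, 0.14], [-0.116, -0.037, 0.134], [-0.117, -0.031, 0.125], [-0.116, -0.036, 0.117], [-0.118, -0.031, 0.115], [-0.117, -0.036, 0.108], [-0.118, -0.031, 0.1], [-0.117, -0.036, 0.098], [-0.118, -0.034, 0.087]]
-0.2 51 -0.0601 | -0.16 54 -0.0627 | -0.12 57 -0.0651 | -0.08 56 -0.0682 | -0.04 69 -0.074 | 0.0 45 -0.073 | 0.04 51 -0.0701 | 0.08 53 -0.0683 | 0.12 52 -0.0649 | 0.16 50 -0.0623 | 
scene 126 [[-0.118, -0.031, 0.15], [-0.114, -0.033, 0.151], [-0.114, -0.034, 0.148], [-0.112, -0.037, 0.15], [-0.112, -0.037, 0.145], [-0.111, -0.038, 0.143], [-0.11, -0.034, 0.134], [-0.108, -0.0
[... 237 characters left out ...]
109, -0.035, 0.099], [-0.096, -0.035, 0.11], [-0.115, -0.036, 0.09], [-0.102, -0.032, 0.095], [-0.088, -0.033, 0.109], [-0.103, -0.036, 0.095], [-0.092, -0.029, 0.096], [-0.094, -0.036, 0.097], [-0.089, -0.034, 0.095]]
-0.2 54 -0.059 | -0.16 49 -0.0615 | -0.12 47 -0.0641 | -0.08 50 -0.0664 | -0.04 68 -0.0718 | 0.0 36 -0.0711 | 0.04 43 -0.0686 | 0.08 43 -0.0663 | 0.12 38 -0.0635 | 0.16 36 -0.06 | 
0 [-0.1  -0.03]
0.03 [-0.1055 -0.0311]
0.06 [-0.111  -0.0321]
0.09 [-0.1165 -0.0328]
[-0.46470698 -0.72371547] 0.23015062157083316 16.706196384033376 [[0.964, 0.265, -0.0], [0.265, -0.964, 0.002], [0.0, -0.002, -1.0]]
D [[-0.1121, -0.2946], [-0.1251, -0.4624], [-0.1472, -0.3919], [-0.2545, -0.3519]]
```

{"name": "jog_arm", "arguments": {"steps": [{"delta_rot": [0, 0, 8.35], "linear": [0, 0, 0], "grip": 0.04}, {"delta_rot": [0, 0, 8.35], "linear": [0, 0, 0], "grip": 0.04}, {"delta_rot": [0, 0, 0], "linear": [0.0195, -0.0385, 0], "grip": 0.04}, {"delta_rot": [0, 0, 0], "linear": [0.0195, -0.0385, 0], "grip": 0.04}, {"delta_rot": [0, 0, 0], "linear": [0.0195, -0.0385, 0], "grip": 0.04}, {"delta_rot": [0, 0, 0], "linear": [0.0195, -0.0385, 0], "grip": 0.04}, {"delta_rot": [0, 0, 0], "linear": [0.0195, -0.0385, 0], "grip": 0.04}, {"delta_rot": [0, 0, 0], "linear": [0.0195, -0.0385, 0], "grip": 0.04}, {"delta_rot": [0, 0, 0], "linear": [0.0195, -0.0385, 0], "grip": 0.04}, {"delta_rot": [0, 0, 0], "linear": [0.0195, -0.0385, 0], "grip": 0.04}], "newtons": 30}}

```text
t: 1.1
tool_pos: [0.3289, -0.2967, 0.2309]
tool_rot: [-3.141, 0.038, 0.0]
contact_force: [1.1, -0.4, 0.1]
opening: 0.0399
grip_force: 0.0
```

{"name": "jog_arm", "arguments": {"steps": [{"delta_rot": [0, 0, 0], "linear": [0.0195, -0.0385, 0], "grip": 0.04}, {"delta_rot": [0, 0, 0], "linear": [0.0195, -0.0385, 0], "grip": 0.04}, {"delta_rot": [0, 0, 0], "linear": [0.0195, -0.0385, 0], "grip": 0.04}, {"delta_rot": [0, 0, 0], "linear": [0.0195, -0.0385, 0], "grip": 0.04}, {"delta_rot": [0, 0, 0], "linear": [0.0195, -0.0385, 0], "grip": 0.04}, {"delta_rot": [0, 0, 0], "linear": [0.0195, -0.0385, 0], "grip": 0.04}, {"delta_rot": [0, 0, 0], "linear": [0.0195, -0.0385, 0], "grip": 0.04}, {"delta_rot": [0, 0, 0], "linear": [0.0195, -0.0385, 0], "grip": 0.04}, {"delta_rot": [0, 0, 0], "linear": [0.0195, -0.0385, 0], "grip": 0.04}, {"delta_rot": [0, 0, 0], "linear": [0.0195, -0.0385, 0], "grip": 0.04}]}}

```text
t: 2.1
tool_pos: [0.533, 0.0836, 0.2308]
tool_rot: [3.141, -0.037, -0.001]
contact_force: [0.8, -0.1, -0.8]
opening: 0.0398
grip_force: 0.0
```

{"name": "jog_arm", "arguments": {"steps": [{"delta_rot": [0, 0, 0], "linear": [0, 0, 0], "grip": 0.04}, {"delta_rot": [0, 0, 0], "linear": [0, 0, 0], "grip": 0.04}, {"delta_rot": [0, 0, 0], "linear": [0, 0, 0], "grip": 0.04}]}}

```text
t: 2.4
tool_pos: [0.5322, 0.0811, 0.2309]
tool_rot: [3.141, -0.038, -0.001]
contact_force: [0.5, 0.7, -0.4]
opening: 0.0399
grip_force: 0.0
```

```bash
cat >> h.py <<'E'
def to(xy,z=None,head=None):
    "tool-axis shift from the measured pose to a cubby-frame target"
    o,p,zz,h,R=pose(); d=np.asarray(xy)-p; a=np.radians(h); z=zz if z is None else z
    print('now',p.round(4),round(zz,4),'head',round(h,2),'tilt',(R[:,2]).round(4),'F',o['contact_force'].round(1),'open',round(o['opening'],4),'grip',round(o['grip_force'],1),'t',round(o['t'],2))
    print('tool shift',np.round([d@[np.cos(a),np.sin(a)],d@[np.sin(a),-np.cos(a)],zz-z],4),'rotz',None if head is None else round(h-head,2))
E
python3 - <<'E'
from h import *
to([-.112,-.033],.115,3)
o,im,d=shot('wrist','w0.png')
c=ctrl.camera_info('wrist');print(c)
E
```

```text
now [-0.1142 -0.0319] 0.2309 head -0.03 tilt [-8.e-04 -3.e-04 -1.e+00] F [ 0.5  0.7 -0.4] open 0.0399 grip 0.0 t 2.4
tool shift [0.0022 0.0011 0.1159] rotz -3.03
{'camera_matrix': array([[325.1922621 ,   0.        , 277.95461348],
       [  0.        , 325.1922621 , 207.32979761],
       [  0.        ,   0.        ,   1.        ]]), 'T_tool_cam': array([[-2.69740695e-04, -9.61329130e-01, -2.75401943e-01,
         6.96135148e-02],
       [ 9.99999534e-01, -4.10641582e-06, -9.65109211e-04,
         1.22448419e-03],
       [ 9.26656683e-04, -2.75402076e-01,  9.61328684e-01,
        -1.42498600e-01],
       [ 0.00000000e+00,  0.00000000e+00,  0.00000000e+00,
         1.00000000e+00]])}
```

View pics/w0.png

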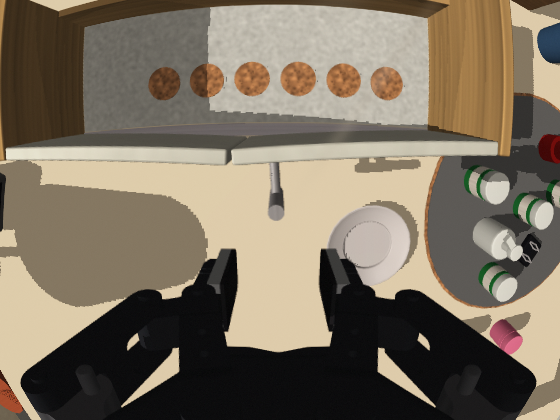

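The wrist view shows the bar top at (276,212), centred between the fingers, the six spots at rows 76–84, and four green bottles on the right. I'll check the spots and bar through the wrist camera, which uses the arm's own frame.

```bash
cat >> h.py <<'E'
def wray(o,u,v,z):
    c=ctrl.camera_info('wrist');K=c['camera_matrix'];T=c['T_tool_cam'];x,y=(u-K[0,2])/K[0,0],(v-K[1,2])/K[1,1];r=np.hypot(x,y)
    s=np.sin(r)/r if r>0 else 1; ray=np.array([x*s,y*s,np.cos(r)])
    R=Ro.from_rotvec(o['tool_rot']).as_matrix(); p=o['tool_pos']+R@T[:3,3]; w=R@T[:3,:3]@ray
    return p+w*(z-p[2])/w[2]
def wspots(o,im):
    hsv=cv2.cvtColor(im,cv2.COLOR_RGB2HSV);m=((hsv[...,0]<16)&(hsv[...,1]>110)&(hsv[...,2]>50)).astype(np.uint8)
    n,l,s,c=cv2.connectedComponentsWithStats(m); out=[]
    for i in range(1,n):
        if s[i,4]>150 and s[i,4]/(s[i,2]*s[i,3])>.68 and .7<s[i,2]/s[i,3]<1.4: out.append((c[i].round(1).tolist(),int(s[i,4]),w2c(wray(o,*c[i],0)).round(4).tolist()))
    return out
E
python3 - <<'E'
from h import *
o=ctrl.get_obs();im=cv2.imread('pics/w0.png')[:,:,::-1]
print(w2c(wray(o,276.5,213,.15)))
for s in wspots(o,im):print(s)
E
```

```text
[-0.11283093 -0.03215587]
([251.6, 78.5], 920, [-0.0003, -0.0035])
([297.8, 78.4], 921, [-0.0004, -0.0557])
([206.4, 80.1], 879, [-0.0, 0.0487])
([343.2, 80.1], 884, [-0.0007, -0.1077])
([163.8, 83.2], 800, [0.0001, 0.1007])
([386.3, 83.1], 800, [-0.0008, -0.1599])
([549.7, 147.8], 533, [-0.0593, -0.441])
```

{"name": "jog_arm", "arguments": {"steps": [{"delta_rot": [0, 0, -3], "linear": [0.0015, 0, 0.029], "grip": 0.04}, {"delta_rot": [0, 0, 0], "linear": [0, 0, 0.029], "grip": 0.04}, {"delta_rot": [0, 0, 0], "linear": [0, 0, 0.029], "grip": 0.04}, {"delta_rot": [0, 0, 0], "linear": [0, 0, 0.026], "grip": 0.04}, {"delta_rot": [0, 0, 0], "linear": [0, 0, 0], "grip": 0.005}, {"delta_rot": [0, 0, 0], "linear": [0, 0, 0], "grip": 0.005}, {"delta_rot": [0, 0, 0], "linear": [0, 0, 0], "grip": 0.005}, {"delta_rot": [0, 0, 0], "linear": [0, 0, 0], "grip": 0.005}, {"delta_rot": [0, 0, 0], "linear": [0, 0, 0], "grip": 0.005}, {"delta_rot": [0, 0, 0], "linear": [0, 0, 0], "grip": 0.005}], "newtons": 30}}

```text
t: 3.45
tool_pos: [0.5333, 0.0826, 0.1182]
tool_rot: [-3.139, -0.044, 0.002]
contact_force: [-0.6, 5.5, -8.3]
opening: 0.011
grip_force: 29.7
```

```bash
cat >> h.py <<'E'
def doorplan(q0,q1,n,h0,turn=1.0):
    "rows (shift x,y ; rotz) along the handle arc from q0 to q1, tool heading starting at h0 deg"
    qs=np.linspace(q0,q1,n+1);h=h0
    for a,b in zip(qs,qs[1:]):
        d=handle(b)-handle(a);t=np.radians(h);dh=np.degrees(b-a)*turn
        print([round(d@[np.cos(t),np.sin(t)],4),round(d@[np.sin(t),-np.cos(t)],4)],round(-dh,2)); h+=dh
E
python3 - <<'E'
from h import *
from scipy.optimize import minimize_scalar
o,p,z,h,R=pose();q=minimize_scalar(lambda q:np.sum((handle(q)-p)**2),bounds=(0,1.45),method='bounded');print('q',q.x,handle(q.x))
to(handle(q.x),.117)
doorplan(q.x,1.42,20,h)
E
```

```text
q 0.06977293154110063 [-0.11279533 -0.03233197]
now [-0.1131 -0.0304] 0.1182 head 2.99 tilt [-0.0013  0.0025 -1.    ] F [-0.6  5.5 -8.3] open 0.011 grip 29.7 t 3.45
tool shift [0.0002 0.002  0.0012] rotz None
[np.float64(-0.0122), np.float64(0.0005)] -3.87
[np.float64(-0.0117), np.float64(-0.0014)] -3.87
[np.float64(-0.011), np.float64(-0.0033)] -3.87
[np.float64(-0.0101), np.float64(-0.005)] -3.87
[np.float64(-0.009), np.float64(-0.0066)] -3.87
[np.float64(-0.0076), np.float64(-0.008)] -3.87
[np.float64(-0.0061), np.float64(-0.0092)] -3.87
[np.float64(-0.0044), np.float64(-0.0102)] -3.87
[np.float64(-0.0026), np.float64(-0.011)] -3.87
[np.float64(-0.0007), np.float64(-0.0115)] -3.87
[np.float64(0.0012), np.float64(-0.0118)] -3.87
[np.float64(0.0032), np.float64(-0.0117)] -3.87
[np.float64(0.0051), np.float64(-0.0115)] -3.87
[np.float64(0.007), np.float64(-0.011)] -3.87
[np.float64(0.0088), np.float64(-0.0102)] -3.87
[np.float64(0.0105), np.float64(-0.0092)] -3.87
[np.float64(0.012), np.float64(-0.0079)] -3.87
[np.float64(0.0134), np.float64(-0.0065)] -3.87
[np.float64(0.0145), np.float64(-0.0049)] -3.87
[np.float64(0.0154), np.float64(-0.0032)] -3.87
```

{"name": "jog_arm", "arguments": {"steps": [{"delta_rot": [0, 0, -3.87], "linear": [-0.0122, 0.0005, 0], "grip": 0.005}, {"delta_rot": [0, 0, -3.87], "linear": [-0.0117, -0.0014, 0], "grip": 0.005}, {"delta_rot": [0, 0, -3.87], "linear": [-0.011, -0.0033, 0], "grip": 0.005}, {"delta_rot": [0, 0, -3.87], "linear": [-0.0101, -0.005, 0], "grip": 0.005}, {"delta_rot": [0, 0, -3.87], "linear": [-0.009, -0.0066, 0], "grip": 0.005}, {"delta_rot": [0, 0, -3.87], "linear": [-0.0076, -0.008, 0], "grip": 0.005}, {"delta_rot": [0, 0, -3.87], "linear": [-0.0061, -0.0092, 0], "grip": 0.005}, {"delta_rot": [0, 0, -3.87], "linear": [-0.0044, -0.0102, 0], "grip": 0.005}, {"delta_rot": [0, 0, -3.87], "linear": [-0.0026, -0.011, 0], "grip": 0.005}, {"delta_rot": [0, 0, 0], "linear": [0, 0, 0], "grip": 0.005}]}}

```text
t: 4.45
tool_pos: [0.4399, 0.1142, 0.1182]
tool_rot: [2.983, 0.984, -0.001]
contact_force: [-0.5, -0.7, -9.2]
opening: 0.011
grip_force: 29.9
```

```bash
python3 - <<'E'
from h import *
from scipy.optimize import minimize_scalar
o,p,z,h,R=pose();q=minimize_scalar(lambda q:np.sum((handle(q)-p)**2),bounds=(0,1.45),method='bounded').x;print('q',q)
to(handle(q),.117)
doorplan(q,1.43,11,h)
E
```

```text
q 0.6847309933133741
now [-0.2072 -0.0011] 0.1182 head 37.88 tilt [-8.e-04 -3.e-04 -1.e+00] F [-0.5 -0.7 -9.2] open 0.011 grip 29.9 t 4.45
tool shift [-0.0004  0.      0.0012] rotz None
[np.float64(-0.0006), np.float64(-0.0116)] -3.88
[np.float64(0.0014), np.float64(-0.0118)] -3.88
[np.float64(0.0034), np.float64(-0.0118)] -3.88
[np.float64(0.0053), np.float64(-0.0115)] -3.88
[np.float64(0.0072), np.float64(-0.011)] -3.88
[np.float64(0.009), np.float64(-0.0102)] -3.88
[np.float64(0.0107), np.float64(-0.0091)] -3.88
[np.float64(0.0122), np.float64(-0.0079)] -3.88
[np.float64(0.0135), np.float64(-0.0064)] -3.88
[np.float64(0.0147), np.float64(-0.0048)] -3.88
[np.float64(0.0156), np.float64(-0.003)] -3.88
```

{"name": "jog_arm", "arguments": {"steps": [{"delta_rot": [0, 0, -3.88], "linear": [-0.0006, -0.0116, 0], "grip": 0.005}, {"delta_rot": [0, 0, -3.88], "linear": [0.0014, -0.0118, 0], "grip": 0.005}, {"delta_rot": [0, 0, -3.88], "linear": [0.0034, -0.0118, 0], "grip": 0.005}, {"delta_rot": [0, 0, -3.88], "linear": [0.0053, -0.0115, 0], "grip": 0.005}, {"delta_rot": [0, 0, -3.88], "linear": [0.0072, -0.011, 0], "grip": 0.005}, {"delta_rot": [0, 0, -3.88], "linear": [0.009, -0.0102, 0], "grip": 0.005}, {"delta_rot": [0, 0, -3.88], "linear": [0.0107, -0.0091, 0], "grip": 0.005}, {"delta_rot": [0, 0, -3.88], "linear": [0.0122, -0.0079, 0], "grip": 0.005}, {"delta_rot": [0, 0, -3.88], "linear": [0.0135, -0.0064, 0], "grip": 0.005}, {"delta_rot": [0, 0, -3.88], "linear": [0.0147, -0.0048, 0], "grip": 0.005}]}}

```text
t: 5.45
tool_pos: [0.4023, 0.2395, 0.1181]
tool_rot: [-2.485, -1.918, 0.007]
contact_force: [-6.3, -0.5, -5.0]
opening: 0.0109
grip_force: 30.6
```

{"name": "jog_arm", "arguments": {"steps": [{"delta_rot": [0, 0, -3.88], "linear": [0.0156, -0.003, 0], "grip": 0.005}, {"delta_rot": [0, 0, 0], "linear": [0, 0, 0], "grip": 0.005}, {"delta_rot": [0, 0, 0], "linear": [0, 0, 0], "grip": 0.005}, {"delta_rot": [0, 0, 0], "linear": [0, 0, 0], "grip": 0.005}]}}

```text
t: 5.85
tool_pos: [0.4033, 0.2554, 0.1182]
tool_rot: [-2.421, -1.998, 0.007]
contact_force: [-7.9, 0.2, -4.7]
opening: 0.0109
grip_force: 30.8
```

{"name": "jog_arm", "arguments": {"steps": [{"delta_rot": [0, 0, 0], "linear": [0, 0, 0], "grip": 0.04}, {"delta_rot": [0, 0, 0], "linear": [0, 0, 0], "grip": 0.04}, {"delta_rot": [0, 0, 0], "linear": [0, 0, 0], "grip": 0.04}, {"delta_rot": [0, 0, 0], "linear": [0, 0, -0.025], "grip": 0.04}, {"delta_rot": [0, 0, 0], "linear": [0, 0, -0.03], "grip": 0.04}, {"delta_rot": [0, 0, 0], "linear": [0, 0, -0.04], "grip": 0.06}, {"delta_rot": [0, 0, 0], "linear": [0, 0, 0], "grip": 0.06}]}}

```text
t: 6.55
tool_pos: [0.4089, 0.2569, 0.2214]
tool_rot: [2.419, 1.998, 0.021]
contact_force: [-0.1, 0.5, 0.7]
opening: 0.0601
grip_force: 0.0
```

```bash
cat >> h.py <<'E'
def caps(n='top',f=None):
    o,im,d=shot(n,f);P=cloud(n,d);c=w2c(P)
    hsv=cv2.cvtColor(im,cv2.COLOR_RGB2HSV)
    m=((P[...,2]>.045)&(P[...,2]<.068)&(hsv[...,1]<70)&(hsv[...,2]>90)&(c[...,0]>-.35)&(c[...,0]<.08)&(c[...,1]>-.52)&(c[...,1]<.16)).astype(np.uint8)
    k,l,s,cc=cv2.connectedComponentsWithStats(m)
    for i in range(1,k):
        if s[i,4]>60: print(n,cc[i].round(0),s[i,4],w2c(ray(n,*cc[i],np.median(P[...,2][l==i]))).round(4),np.median(P[...,2][l==i]).round(3))
E
python3 - <<'E'
from h import *
from scipy.optimize import minimize_scalar
o,p,z,h,R=pose();q=minimize_scalar(lambda q:np.sum((handle(q)-p)**2),bounds=(0,1.5),method='bounded').x;print('q',q)
caps('top','t1.png');caps('scene')
to([-.1251,-.4624],.16,90)
E
```

```text
q 1.4394948006360029
top [376. 205.] 175 [-0.113  -0.2942] 0.055
top [438. 212.] 181 [-0.1256 -0.4619] 0.056
top [412. 219.] 165 [-0.147  -0.3922] 0.056
top [386. 233.] 108 [-0.1895 -0.3219] 0.056
top [397. 258.] 161 [-0.2544 -0.3532] 0.056
scene [181. 289.] 154 [-0.2542 -0.3531] 0.055
scene [211. 297.] 104 [-0.1801 -0.3299] 0.055
scene [243. 299.] 216 [-0.1115 -0.2953] 0.054
scene [207. 326.] 202 [-0.1451 -0.3922] 0.054
scene [196. 357.] 264 [-0.1243 -0.4629] 0.055
now [-0.2441  0.1398] 0.2157 head 80.48 tilt [ 0.0045  0.0018 -1.    ] F [-0.5  0.8 -0.8] open 0.0597 grip 0.0 t 6.65
tool shift [-0.5742  0.217   0.0557] rotz -9.52
```

View pics/t1.png

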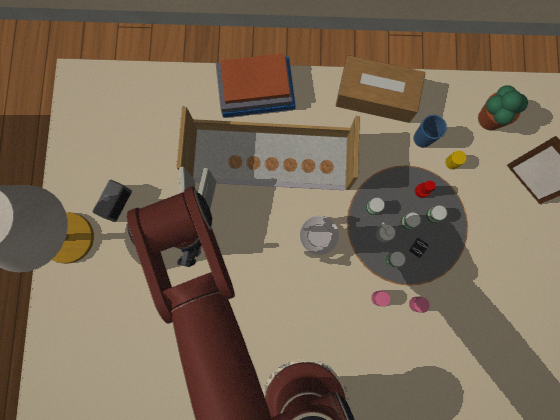

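The door is folded back at about 1.43 rad and all four bottles are unmoved. Next I go over bottle A.

{"name": "jog_arm", "arguments": {"steps": [{"delta_rot": [0, 0, -4.76], "linear": [0, 0, 0], "grip": 0.06}, {"delta_rot": [0, 0, -4.76], "linear": [0, 0, 0], "grip": 0.06}, {"delta_rot": [0, 0, 0], "linear": [-0.0434, 0.0132, 0], "grip": 0.06}, {"delta_rot": [0, 0, 0], "linear": [-0.0434, 0.0132, 0], "grip": 0.06}, {"delta_rot": [0, 0, 0], "linear": [-0.0434, 0.0132, 0], "grip": 0.06}, {"delta_rot": [0, 0, 0], "linear": [-0.0434, 0.0132, 0], "grip": 0.06}, {"delta_rot": [0, 0, 0], "linear": [-0.0434, 0.0132, 0], "grip": 0.06}, {"delta_rot": [0, 0, 0], "linear": [-0.0434, 0.0132, 0], "grip": 0.06}, {"delta_rot": [0, 0, 0], "linear": [-0.0434, 0.0132, 0], "grip": 0.06}, {"delta_rot": [0, 0, 0], "linear": [-0.0434, 0.0132, 0], "grip": 0.06}]}}

```text
t: 7.65
tool_pos: [0.502, -0.096, 0.2118]
tool_rot: [-2.247, -2.193, 0.001]
contact_force: [0.7, -0.2, 1.4]
opening: 0.0603
grip_force: 0.0
```

{"name": "jog_arm", "arguments": {"steps": [{"delta_rot": [0, 0, 0], "linear": [-0.0434, 0.0132, 0], "grip": 0.06}, {"delta_rot": [0, 0, 0], "linear": [-0.0434, 0.0132, 0], "grip": 0.06}, {"delta_rot": [0, 0, 0], "linear": [0, 0, 0], "grip": 0.06}, {"delta_rot": [0, 0, 0], "linear": [0, 0, 0], "grip": 0.06}, {"delta_rot": [0, 0, 0], "linear": [0, 0, 0], "grip": 0.06}]}}

```text
t: 8.15
tool_pos: [0.5263, -0.1806, 0.2122]
tool_rot: [-2.245, -2.195, 0.001]
contact_force: [-0.3, -0.4, -0.1]
opening: 0.06
grip_force: 0.0
```

```bash
python3 - <<'E'
from h import *
to([-.1125,-.2945],.018,90)
o,im,d=shot('wrist','w1.png')
E
```

```text
now [-0.1138 -0.2937] 0.2122 head 90.06 tilt [-0.0017  0.0011 -1.    ] F [-0.3 -0.4 -0.1] open 0.06 grip 0.0 t 8.15
tool shift [-0.0008  0.0013  0.1942] rotz 0.06
```

View pics/w1.png

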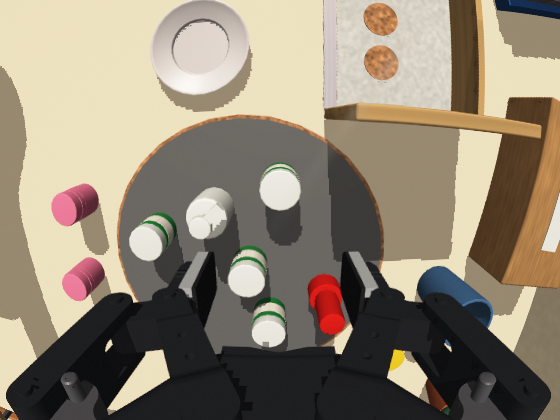

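The wrist view shows cap A at (281,190), the dispenser at (208,215), D at (150,240), C at (248,278), B at (268,330) and the flashlight at (328,305).

```bash
python3 - <<'E'
from h import *
o=ctrl.get_obs();im=cv2.imread('pics/w1.png')[:,:,::-1]
hsv=cv2.cvtColor(im,cv2.COLOR_RGB2HSV);m=((hsv[...,1]<45)&(hsv[...,2]>165)).astype(np.uint8)
k,l,s,c=cv2.connectedComponentsWithStats(m)
for i in range(1,k):
    if 300<s[i,4]<2500: print(c[i].round(0),s[i],w2c(wray(o,*c[i],.055)).round(4))
E
```

```text
[280. 189.] [ 259  169   42   41 1344] [-0.1126 -0.2924]
[206. 212.] [ 186  187   42   52 1485] [-0.1849 -0.3153]
[553. 230.] [541 193  19  59 521] [ 0.2486 -0.3411]
[146. 242.] [129 223  33  38 963] [-0.2537 -0.3485]
[246. 278.] [ 228  260   37   37 1069] [-0.1475 -0.3877]
[268. 330.] [252 315  34  32 815] [-0.1252 -0.4561]
```

{"name": "jog_arm", "arguments": {"steps": [{"delta_rot": [0, 0, 0], "linear": [0, 0.0013, 0.045], "grip": 0.06}, {"delta_rot": [0, 0, 0], "linear": [0, 0, 0.045], "grip": 0.06}, {"delta_rot": [0, 0, 0], "linear": [0, 0, 0.045], "grip": 0.06}, {"delta_rot": [0, 0, 0], "linear": [0, 0, 0.04], "grip": 0.06}, {"delta_rot": [0, 0, 0], "linear": [0, 0, 0.019], "grip": 0.06}, {"delta_rot": [0, 0, 0], "linear": [0, 0, 0], "grip": 0.06}, {"delta_rot": [0, 0, 0], "linear": [0, 0, 0], "grip": 0.03}, {"delta_rot": [0, 0, 0], "linear": [0, 0, 0], "grip": 0.03}, {"delta_rot": [0, 0, 0], "linear": [0, 0, 0], "grip": 0.03}, {"delta_rot": [0, 0, 0], "linear": [0, 0, 0], "grip": 0.03}], "newtons": 25}}

```text
t: 9.2
tool_pos: [0.5294, -0.1819, 0.0211]
tool_rot: [2.245, 2.194, 0.002]
contact_force: [0.1, 0.0, 2.1]
opening: 0.0396
grip_force: 26.1
```

{"name": "jog_arm", "arguments": {"steps": [{"delta_rot": [0, 0, 0], "linear": [0, 0, 0], "grip": 0.03}, {"delta_rot": [0, 0, 0], "linear": [0, 0, -0.03], "grip": 0.03}, {"delta_rot": [0, 0, 0], "linear": [0, 0, -0.045], "grip": 0.03}, {"delta_rot": [0, 0, 0], "linear": [0, 0, -0.045], "grip": 0.03}, {"delta_rot": [0, 0, 0], "linear": [0, 0, -0.045], "grip": 0.03}, {"delta_rot": [0, 0, 0], "linear": [0, 0, -0.035], "grip": 0.03}, {"delta_rot": [0, 0, 0], "linear": [0, 0, 0], "grip": 0.03}]}}

```text
t: 9.9
tool_pos: [0.5312, -0.183, 0.2269]
tool_rot: [2.239, 2.187, 0.006]
contact_force: [-0.3, -0.1, 0.7]
opening: 0.0396
grip_force: 25.8
```

```bash
python3 - <<'E'
from h import *
to([0,.1],.016,90)
E
```

```text
now [-0.1089 -0.296 ] 0.2269 head 90.03 tilt [ 0.0112 -0.0057 -0.9999] F [-0.3 -0.1  0.7] open 0.0396 grip 25.8 t 9.9
tool shift [0.396  0.1091 0.2109] rotz 0.03
```

{"name": "jog_arm", "arguments": {"steps": [{"delta_rot": [0, 0, 0], "linear": [0.044, 0.0121, 0], "grip": 0.03}, {"delta_rot": [0, 0, 0], "linear": [0.044, 0.0121, 0], "grip": 0.03}, {"delta_rot": [0, 0, 0], "linear": [0.044, 0.0121, 0], "grip": 0.03}, {"delta_rot": [0, 0, 0], "linear": [0.044, 0.0121, 0], "grip": 0.03}, {"delta_rot": [0, 0, 0], "linear": [0.044, 0.0121, 0], "grip": 0.03}, {"delta_rot": [0, 0, 0], "linear": [0.044, 0.0121, 0], "grip": 0.03}, {"delta_rot": [0, 0, 0], "linear": [0.044, 0.0121, 0], "grip": 0.03}, {"delta_rot": [0, 0, 0], "linear": [0.044, 0.0121, 0], "grip": 0.03}, {"delta_rot": [0, 0, 0], "linear": [0.044, 0.0121, 0], "grip": 0.03}, {"delta_rot": [0, 0, 0], "linear": [0, 0, 0], "grip": 0.03}]}}

```text
t: 10.9
tool_pos: [0.6459, 0.2167, 0.2172]
tool_rot: [-2.24, -2.2, 0.001]
contact_force: [0.1, -0.7, -0.7]
opening: 0.0397
grip_force: 25.8
```

{"name": "jog_arm", "arguments": {"steps": [{"delta_rot": [0, 0, 0], "linear": [0, 0, 0], "grip": 0.03}, {"delta_rot": [0, 0, 0], "linear": [0, 0, 0], "grip": 0.03}]}}

```text
t: 11.1
tool_pos: [0.6458, 0.211, 0.2182]
tool_rot: [-2.247, -2.194, 0.003]
contact_force: [0.8, -0.6, -1.1]
opening: 0.0392
grip_force: 25.8
```

```bash
python3 - <<'E'
from h import *
to([0,.1],.019,90)
E
```

```text
now [-0.0037  0.1007] 0.2182 head 90.0 tilt [-1.6e-03 -8.0e-04 -1.0e+00] F [ 0.8 -0.6 -1.1] open 0.0392 grip 25.8 t 11.1
tool shift [-0.0007  0.0037  0.1992] rotz -0.0
```

{"name": "jog_arm", "arguments": {"steps": [{"delta_rot": [0, 0, 0], "linear": [0, 0.0037, 0.045], "grip": 0.03}, {"delta_rot": [0, 0, 0], "linear": [0, 0, 0.045], "grip": 0.03}, {"delta_rot": [0, 0, 0], "linear": [0, 0, 0.045], "grip": 0.03}, {"delta_rot": [0, 0, 0], "linear": [0, 0, 0.045], "grip": 0.03}, {"delta_rot": [0, 0, 0], "linear": [0, 0, 0.01], "grip": 0.03}, {"delta_rot": [0, 0, 0], "linear": [0, 0, 0.007], "grip": 0.03}, {"delta_rot": [0, 0, 0], "linear": [0, 0, 0], "grip": 0.03}, {"delta_rot": [0, 0, 0], "linear": [0, 0, 0], "grip": 0.03}]}}

```text
t: 11.9
tool_pos: [0.6522, 0.212, 0.0257]
tool_rot: [2.245, 2.193, 0.007]
contact_force: [-0.1, -0.4, -0.8]
opening: 0.0393
grip_force: 25.7
```

```bash
python3 - <<'E'
from h import *
to([0,.1],.0185,90)
E
```

```text
now [0.0027 0.1018] 0.0257 head 90.01 tilt [ 0.005  0.001 -1.   ] F [-0.1 -0.4 -0.8] open 0.0393 grip 25.7 t 11.9
tool shift [-0.0018 -0.0027  0.0072] rotz 0.01
```

{"name": "jog_arm", "arguments": {"steps": [{"delta_rot": [0, 0, 0], "linear": [-0.0018, -0.0027, 0.0065], "grip": 0.03}, {"delta_rot": [0, 0, 0], "linear": [0, 0, 0], "grip": 0.03}, {"delta_rot": [0, 0, 0], "linear": [0, 0, 0], "grip": 0.03}, {"delta_rot": [0, 0, 0], "linear": [0, 0, 0], "grip": 0.03}]}}

```text
t: 12.3
tool_pos: [0.649, 0.2103, 0.0181]
tool_rot: [2.245, 2.194, 0.005]
contact_force: [0.7, -1.0, 6.0]
opening: 0.0391
grip_force: 26.4
```

{"name": "jog_arm", "arguments": {"steps": [{"delta_rot": [0, 0, 0], "linear": [0, 0, 0], "grip": 0.06}, {"delta_rot": [0, 0, 0], "linear": [0, 0, 0], "grip": 0.06}, {"delta_rot": [0, 0, 0], "linear": [0, 0, 0], "grip": 0.06}, {"delta_rot": [0, 0, 0], "linear": [0, 0, -0.03], "grip": 0.06}, {"delta_rot": [0, 0, 0], "linear": [0, 0, -0.045], "grip": 0.06}, {"delta_rot": [0, 0, 0], "linear": [0, 0, -0.045], "grip": 0.06}, {"delta_rot": [0, 0, 0], "linear": [0, 0, -0.04], "grip": 0.06}, {"delta_rot": [0, 0, 0], "linear": [0, 0, -0.035], "grip": 0.06}]}}

```text
t: 13.1
tool_pos: [0.6472, 0.2102, 0.213]
tool_rot: [2.247, 2.195, 0.001]
contact_force: [1.0, 1.0, 0.2]
opening: 0.0597
grip_force: 0.0
```

```bash
python3 - <<'E'
from h import *
caps('top');caps('scene')
to([-.1465,-.392],.215,90)
shot('wrist','w2.png')
E
```

```text
top [439. 212.] 157 [-0.1254 -0.4635] 0.056
top [412. 219.] 180 [-0.1483 -0.391 ] 0.056
top [385. 233.] 141 [-0.1898 -0.32  ] 0.056
top [397. 259.] 185 [-0.2552 -0.3516] 0.056
scene [358. 205.] 140 [-0.      0.0978] 0.051
scene [181. 288.] 214 [-0.2538 -0.3521] 0.054
scene [211. 295.] 147 [-0.1812 -0.3273] 0.054
scene [207. 326.] 242 [-0.1466 -0.3924] 0.054
scene [195. 358.] 211 [-0.1242 -0.4639] 0.055
now [0.0007 0.1006] 0.2185 head 90.05 tilt [ 0.0112  0.0024 -0.9999] F [0.1 0.1 0.5] open 0.0604 grip 0.0 t 13.2
tool shift [-0.4925 -0.1476  0.0035] rotz 0.05
```

View pics/w2.png

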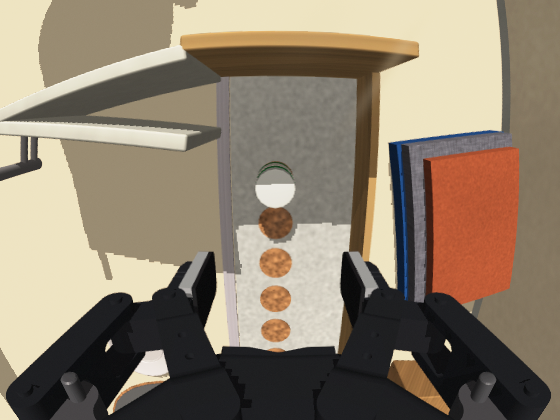

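Bottle A stands upright on spot 0, cap at (275,188). Next is C.

{"name": "jog_arm", "arguments": {"steps": [{"delta_rot": [0, 0, 0], "linear": [-0.0448, -0.0134, 0], "grip": 0.06}, {"delta_rot": [0, 0, 0], "linear": [-0.0448, -0.0134, 0], "grip": 0.06}, {"delta_rot": [0, 0, 0], "linear": [-0.0448, -0.0134, 0], "grip": 0.06}, {"delta_rot": [0, 0, 0], "linear": [-0.0448, -0.0134, 0], "grip": 0.06}, {"delta_rot": [0, 0, 0], "linear": [-0.0448, -0.0134, 0], "grip": 0.06}, {"delta_rot": [0, 0, 0], "linear": [-0.0448, -0.0134, 0], "grip": 0.06}, {"delta_rot": [0, 0, 0], "linear": [-0.0448, -0.0134, 0], "grip": 0.06}, {"delta_rot": [0, 0, 0], "linear": [-0.0448, -0.0134, 0], "grip": 0.06}, {"delta_rot": [0, 0, 0], "linear": [-0.0448, -0.0134, 0], "grip": 0.06}, {"delta_rot": [0, 0, 0], "linear": [-0.0448, -0.0134, 0], "grip": 0.06}]}}

```text
t: 14.25
tool_pos: [0.5009, -0.2356, 0.2082]
tool_rot: [-2.244, -2.193, 0.001]
contact_force: [0.0, -0.9, 0.0]
opening: 0.0599
grip_force: 0.0
```

{"name": "jog_arm", "arguments": {"steps": [{"delta_rot": [0, 0, 0], "linear": [-0.0448, -0.0134, 0], "grip": 0.06}, {"delta_rot": [0, 0, 0], "linear": [0, 0, 0], "grip": 0.06}, {"delta_rot": [0, 0, 0], "linear": [0, 0, 0.045], "grip": 0.06}, {"delta_rot": [0, 0, 0], "linear": [0, 0, 0.045], "grip": 0.06}, {"delta_rot": [0, 0, 0], "linear": [0, 0, 0], "grip": 0.06}, {"delta_rot": [0, 0, 0], "linear": [0, 0, 0], "grip": 0.06}, {"delta_rot": [0, 0, 0], "linear": [0, 0, 0], "grip": 0.06}]}}

```text
t: 14.95
tool_pos: [0.4897, -0.2795, 0.123]
tool_rot: [2.244, 2.194, 0.001]
contact_force: [0.3, -0.2, -0.4]
opening: 0.0602
grip_force: 0.0
```

```bash
cat >> h.py <<'E'
def wcaps(f=None):
    o,im,d=shot('wrist',f);hsv=cv2.cvtColor(im,cv2.COLOR_RGB2HSV);m=((hsv[...,1]<45)&(hsv[...,2]>165)).astype(np.uint8)
    m[:, :120]=0;m[:,440:]=0
    k,l,s,c=cv2.connectedComponentsWithStats(m)
    for i in range(1,k):
        if 300<s[i,4]<6000: print('w',c[i].round(0),s[i,2:].tolist(),w2c(wray(o,*c[i],.055)).round(4))
E
python3 - <<'E'
from h import *
to([-.1468,-.392],.021,90)
wcaps()
E
```

```text
now [-0.1481 -0.3935] 0.123 head 90.08 tilt [ 0.0025 -0.0018 -1.    ] F [ 0.3 -0.2 -0.4] open 0.0602 grip 0.0 t 14.95
tool shift [0.0015 0.0013 0.102 ] rotz 0.08
w [151.  22.] [109, 78, 3161] [-0.2338 -0.2554]
w [358.   8.] [64, 28, 768] [-0.0957 -0.2492]
w [221. 111.] [64, 72, 3263] [-0.1847 -0.3207]
w [134. 159.] [32, 57, 1521] [-0.2485 -0.3502]
w [278. 212.] [58, 66, 2833] [-0.1481 -0.388 ]
w [195. 265.] [36, 68, 548] [-0.2087 -0.429 ]
w [429. 281.] [35, 54, 591] [-0.0272 -0.4459]
w [363. 272.] [28, 45, 427] [-0.0847 -0.4351]
w [304. 268.] [45, 24, 380] [-0.1297 -0.4307]
w [307. 299.] [52, 49, 2001] [-0.1263 -0.4575]
w [145. 377.] [50, 58, 1409] [-0.2762 -0.5545]
w [412. 377.] [53, 60, 1459] [-0.0182 -0.5564]
```

{"name": "jog_arm", "arguments": {"steps": [{"delta_rot": [0, 0, 0], "linear": [0.0015, 0.0005, 0.045], "grip": 0.06}, {"delta_rot": [0, 0, 0], "linear": [0, 0, 0.04], "grip": 0.06}, {"delta_rot": [0, 0, 0], "linear": [0, 0, 0.017], "grip": 0.06}, {"delta_rot": [0, 0, 0], "linear": [0, 0, 0], "grip": 0.06}, {"delta_rot": [0, 0, 0], "linear": [0, 0, 0], "grip": 0.06}, {"delta_rot": [0, 0, 0], "linear": [0, 0, 0], "grip": 0.03}, {"delta_rot": [0, 0, 0], "linear": [0, 0, 0], "grip": 0.03}, {"delta_rot": [0, 0, 0], "linear": [0, 0, 0], "grip": 0.03}, {"delta_rot": [0, 0, 0], "linear": [0, 0, 0], "grip": 0.03}, {"delta_rot": [0, 0, 0], "linear": [0, 0, 0], "grip": 0.03}]}}

```text
t: 16.0
tool_pos: [0.4909, -0.2791, 0.0219]
tool_rot: [2.243, 2.192, 0.001]
contact_force: [-0.6, 0.7, 6.7]
opening: 0.0394
grip_force: 25.7
```

{"name": "jog_arm", "arguments": {"steps": [{"delta_rot": [0, 0, 0], "linear": [0, 0, -0.03], "grip": 0.03}, {"delta_rot": [0, 0, 0], "linear": [0, 0, -0.045], "grip": 0.03}, {"delta_rot": [0, 0, 0], "linear": [0, 0, -0.045], "grip": 0.03}, {"delta_rot": [0, 0, 0], "linear": [0, 0, -0.045], "grip": 0.03}, {"delta_rot": [0, 0, 0], "linear": [0, 0, -0.035], "grip": 0.03}, {"delta_rot": [0, 0, 0], "linear": [0, 0, 0], "grip": 0.03}, {"delta_rot": [0, 0, 0], "linear": [0, 0, 0], "grip": 0.03}]}}

```text
t: 16.7
tool_pos: [0.4895, -0.278, 0.2206]
tool_rot: [2.245, 2.193, 0.001]
contact_force: [0.2, -0.2, -1.5]
opening: 0.0396
grip_force: 25.6
```

```bash
python3 - <<'E'
from h import *
to([0,.048],.215,90)
E
```

```text
now [-0.1484 -0.392 ] 0.2206 head 90.04 tilt [ 0.0026 -0.002  -1.    ] F [ 0.2 -0.2 -1.5] open 0.0396 grip 25.6 t 16.7
tool shift [0.4399 0.1487 0.0056] rotz 0.04
```

{"name": "jog_arm", "arguments": {"steps": [{"delta_rot": [0, 0, 0], "linear": [0.044, 0.0149, 0], "grip": 0.03}, {"delta_rot": [0, 0, 0], "linear": [0.044, 0.0149, 0], "grip": 0.03}, {"delta_rot": [0, 0, 0], "linear": [0.044, 0.0149, 0], "grip": 0.03}, {"delta_rot": [0, 0, 0], "linear": [0.044, 0.0149, 0], "grip": 0.03}, {"delta_rot": [0, 0, 0], "linear": [0.044, 0.0149, 0], "grip": 0.03}, {"delta_rot": [0, 0, 0], "linear": [0.044, 0.0149, 0], "grip": 0.03}, {"delta_rot": [0, 0, 0], "linear": [0.044, 0.0149, 0], "grip": 0.03}, {"delta_rot": [0, 0, 0], "linear": [0.044, 0.0149, 0], "grip": 0.03}, {"delta_rot": [0, 0, 0], "linear": [0.044, 0.0149, 0], "grip": 0.03}, {"delta_rot": [0, 0, 0], "linear": [0.044, 0.0149, 0], "grip": 0.03}]}}

```text
t: 17.7
tool_pos: [0.6472, 0.1605, 0.2159]
tool_rot: [-2.245, -2.194, 0.005]
contact_force: [0.6, -0.5, -1.8]
opening: 0.0396
grip_force: 25.6
```

{"name": "jog_arm", "arguments": {"steps": [{"delta_rot": [0, 0, 0], "linear": [0, 0, 0], "grip": 0.03}, {"delta_rot": [0, 0, 0], "linear": [0, 0, 0], "grip": 0.03}, {"delta_rot": [0, 0, 0], "linear": [0, 0, 0.045], "grip": 0.03}, {"delta_rot": [0, 0, 0], "linear": [0, 0, 0.045], "grip": 0.03}, {"delta_rot": [0, 0, 0], "linear": [0, 0, 0.03], "grip": 0.03}, {"delta_rot": [0, 0, 0], "linear": [0, 0, 0], "grip": 0.03}, {"delta_rot": [0, 0, 0], "linear": [0, 0, 0], "grip": 0.03}, {"delta_rot": [0, 0, 0], "linear": [0, 0, 0], "grip": 0.03}]}}

```text
t: 18.5
tool_pos: [0.6497, 0.1583, 0.1017]
tool_rot: [2.246, 2.193, 0.005]
contact_force: [-0.7, 0.1, -0.3]
opening: 0.0392
grip_force: 25.7
```

```bash
python3 - <<'E'
from h import *
to([0,.048],.019,90)
E
```

```text
now [0.0015 0.048 ] 0.1017 head 89.99 tilt [ 4.2e-03  4.0e-04 -1.0e+00] F [-0.7  0.1 -0.3] open 0.0392 grip 25.7 t 18.5
tool shift [-0.     -0.0015  0.0827] rotz -0.01
```

{"name": "jog_arm", "arguments": {"steps": [{"delta_rot": [0, 0, 0], "linear": [0, -0.002, 0.045], "grip": 0.03}, {"delta_rot": [0, 0, 0], "linear": [0, 0, 0.03], "grip": 0.03}, {"delta_rot": [0, 0, 0], "linear": [0, 0, 0.009], "grip": 0.03}, {"delta_rot": [0, 0, 0], "linear": [0, 0, 0], "grip": 0.03}, {"delta_rot": [0, 0, 0], "linear": [0, 0, 0], "grip": 0.03}, {"delta_rot": [0, 0, 0], "linear": [0, 0, 0], "grip": 0.03}]}}

```text
t: 19.1
tool_pos: [0.6482, 0.159, 0.0177]
tool_rot: [2.245, 2.194, 0.006]
contact_force: [-0.0, -0.0, 4.3]
opening: 0.0392
grip_force: 27.1
```

{"name": "jog_arm", "arguments": {"steps": [{"delta_rot": [0, 0, 0], "linear": [0, 0, 0], "grip": 0.06}, {"delta_rot": [0, 0, 0], "linear": [0, 0, 0], "grip": 0.06}, {"delta_rot": [0, 0, 0], "linear": [0, 0, 0], "grip": 0.06}, {"delta_rot": [0, 0, 0], "linear": [0, 0, -0.03], "grip": 0.06}, {"delta_rot": [0, 0, 0], "linear": [0, 0, -0.045], "grip": 0.06}, {"delta_rot": [0, 0, 0], "linear": [0, 0, -0.045], "grip": 0.06}, {"delta_rot": [0, 0, 0], "linear": [0, 0, -0.04], "grip": 0.06}, {"delta_rot": [0, 0, 0], "linear": [0, 0, -0.035], "grip": 0.06}]}}

```text
t: 19.9
tool_pos: [0.6463, 0.1589, 0.2123]
tool_rot: [2.246, 2.195, 0.002]
contact_force: [0.1, 0.6, 0.0]
opening: 0.0599
grip_force: 0.0
```

```bash
python3 - <<'E'
from h import *
caps('top');caps('scene')
to([-.1248,-.4632],.215,90)
wcaps()
E
```

```text
top [439. 212.] 160 [-0.1254 -0.4631] 0.056
top [385. 233.] 144 [-0.1898 -0.3197] 0.055
top [397. 259.] 187 [-0.2554 -0.3514] 0.056
scene [358. 205.] 145 [-0.0004  0.0976] 0.051
scene [350. 218.] 157 [0.0003 0.0481] 0.052
scene [181. 289.] 214 [-0.2538 -0.3521] 0.054
scene [211. 296.] 154 [-0.1813 -0.3278] 0.054
scene [195. 357.] 231 [-0.1248 -0.463 ] 0.055
now [0.0011 0.049 ] 0.2177 head 90.04 tilt [ 0.012   0.0016 -0.9999] F [0.6 0.6 1. ] open 0.06 grip 0.0 t 20.0
tool shift [-0.5122 -0.1263  0.0027] rotz 0.04
w [151.  64.] [65, 17, 955] [-0.1193  0.1753]
w [274. 141.] [41, 26, 857] [-0.0006  0.0952]
```

{"name": "jog_arm", "arguments": {"steps": [{"delta_rot": [0, 0, 0], "linear": [-0.0427, -0.0105, 0], "grip": 0.055}, {"delta_rot": [0, 0, 0], "linear": [-0.0427, -0.0105, 0], "grip": 0.055}, {"delta_rot": [0, 0, 0], "linear": [-0.0427, -0.0105, 0], "grip": 0.055}, {"delta_rot": [0, 0, 0], "linear": [-0.0427, -0.0105, 0], "grip": 0.055}, {"delta_rot": [0, 0, 0], "linear": [-0.0427, -0.0105, 0], "grip": 0.055}, {"delta_rot": [0, 0, 0], "linear": [-0.0427, -0.0105, 0], "grip": 0.055}, {"delta_rot": [0, 0, 0], "linear": [-0.0427, -0.0105, 0], "grip": 0.055}, {"delta_rot": [0, 0, 0], "linear": [-0.0427, -0.0105, 0], "grip": 0.055}, {"delta_rot": [0, 0, 0], "linear": [-0.0427, -0.0105, 0], "grip": 0.055}, {"delta_rot": [0, 0, 0], "linear": [-0.0427, -0.0105, 0], "grip": 0.055}]}}

```text
t: 21.05
tool_pos: [0.5296, -0.2666, 0.2073]
tool_rot: [-2.244, -2.193, 0.001]
contact_force: [0.1, 0.3, -0.7]
opening: 0.0547
grip_force: 0.0
```

{"name": "jog_arm", "arguments": {"steps": [{"delta_rot": [0, 0, 0], "linear": [-0.0427, -0.0105, 0], "grip": 0.055}, {"delta_rot": [0, 0, 0], "linear": [-0.0427, -0.0105, 0], "grip": 0.055}, {"delta_rot": [0, 0, 0], "linear": [0, 0, 0], "grip": 0.055}, {"delta_rot": [0, 0, 0], "linear": [0, 0, 0.045], "grip": 0.055}, {"delta_rot": [0, 0, 0], "linear": [0, 0, 0.045], "grip": 0.055}, {"delta_rot": [0, 0, 0], "linear": [0, 0, 0], "grip": 0.055}, {"delta_rot": [0, 0, 0], "linear": [0, 0, 0], "grip": 0.055}, {"delta_rot": [0, 0, 0], "linear": [0, 0, 0], "grip": 0.055}]}}

```text
t: 21.85
tool_pos: [0.5096, -0.3511, 0.1222]
tool_rot: [2.244, 2.194, 0.0]
contact_force: [0.1, 0.7, 0.6]
opening: 0.055
grip_force: 0.0
```

```bash
python3 - <<'E'
from h import *
to([-.125,-.463],.021,90)
wcaps('w3.png')
E
```

```text
now [-0.1265 -0.4645] 0.1222 head 90.07 tilt [ 0.0026 -0.0022 -1.    ] F [0.1 0.7 0.6] open 0.055 grip 0.0 t 21.85
tool shift [0.0015 0.0015 0.1012] rotz 0.07
w [187.  18.] [61, 41, 1792] [-0.186  -0.3269]
w [411. 240.] [68, 165, 4204] [-0.0285 -0.4812]
w [279. 211.] [58, 66, 2871] [-0.1257 -0.4586]
w [141. 277.] [56, 58, 1637] [-0.2331 -0.5119]
w [199. 272.] [28, 45, 440] [-0.1848 -0.5052]
w [357. 271.] [28, 45, 423] [-0.0686 -0.505 ]
w [148. 376.] [52, 56, 1258] [-0.2502 -0.6232]
w [408. 374.] [55, 61, 905] [-0.0036 -0.62  ]
```

View pics/w3.png

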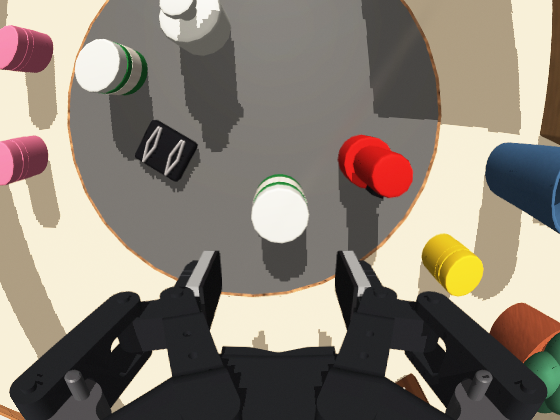

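The cap is centred at (279,211). The flashlight, with its base near (362,160), is clear of the right finger.

{"name": "jog_arm", "arguments": {"steps": [{"delta_rot": [0, 0, 0], "linear": [0.0015, 0.0005, 0.04], "grip": 0.055}, {"delta_rot": [0, 0, 0], "linear": [0, 0, 0.04], "grip": 0.055}, {"delta_rot": [0, 0, 0], "linear": [0, 0, 0.0215], "grip": 0.055}, {"delta_rot": [0, 0, 0], "linear": [0, 0, 0], "grip": 0.055}, {"delta_rot": [0, 0, 0], "linear": [0, 0, 0], "grip": 0.055}, {"delta_rot": [0, 0, 0], "linear": [0, 0, 0], "grip": 0.03}, {"delta_rot": [0, 0, 0], "linear": [0, 0, 0], "grip": 0.03}, {"delta_rot": [0, 0, 0], "linear": [0, 0, 0], "grip": 0.03}, {"delta_rot": [0, 0, 0], "linear": [0, 0, 0], "grip": 0.03}, {"delta_rot": [0, 0, 0], "linear": [0, 0, 0], "grip": 0.03}]}}

```text
t: 22.9
tool_pos: [0.5108, -0.3507, 0.0218]
tool_rot: [2.243, 2.192, 0.001]
contact_force: [1.5, -0.2, 7.2]
opening: 0.0397
grip_force: 25.6
```

{"name": "jog_arm", "arguments": {"steps": [{"delta_rot": [0, 0, 0], "linear": [0, 0, -0.03], "grip": 0.03}, {"delta_rot": [0, 0, 0], "linear": [0, 0, -0.045], "grip": 0.03}, {"delta_rot": [0, 0, 0], "linear": [0, 0, -0.045], "grip": 0.03}, {"delta_rot": [0, 0, 0], "linear": [0, 0, -0.045], "grip": 0.03}, {"delta_rot": [0, 0, 0], "linear": [0, 0, -0.035], "grip": 0.03}, {"delta_rot": [0, 0, 0], "linear": [0, 0, 0], "grip": 0.03}, {"delta_rot": [0, 0, 0], "linear": [0, 0, 0], "grip": 0.03}]}}

```text
t: 23.6
tool_pos: [0.5093, -0.3495, 0.2203]
tool_rot: [2.244, 2.193, 0.0]
contact_force: [-1.4, 0.9, -1.2]
opening: 0.0395
grip_force: 25.7
```

```bash
python3 - <<'E'
from h import *
to([0,-.0035],.215,90)
E
```

```text
now [-0.1268 -0.4629] 0.2203 head 90.04 tilt [ 0.0026 -0.0023 -1.    ] F [-1.4  0.9 -1.2] open 0.0395 grip 25.7 t 23.6
tool shift [0.4593 0.1271 0.0053] rotz 0.04
```

{"name": "jog_arm", "arguments": {"steps": [{"delta_rot": [0, 0, 0], "linear": [0.0418, 0.0116, 0], "grip": 0.03}, {"delta_rot": [0, 0, 0], "linear": [0.0418, 0.0116, 0], "grip": 0.03}, {"delta_rot": [0, 0, 0], "linear": [0.0418, 0.0116, 0], "grip": 0.03}, {"delta_rot": [0, 0, 0], "linear": [0.0418, 0.0116, 0], "grip": 0.03}, {"delta_rot": [0, 0, 0], "linear": [0.0418, 0.0116, 0], "grip": 0.03}, {"delta_rot": [0, 0, 0], "linear": [0.0418, 0.0116, 0], "grip": 0.03}, {"delta_rot": [0, 0, 0], "linear": [0.0418, 0.0116, 0], "grip": 0.03}, {"delta_rot": [0, 0, 0], "linear": [0.0418, 0.0116, 0], "grip": 0.03}, {"delta_rot": [0, 0, 0], "linear": [0.0418, 0.0116, 0], "grip": 0.03}, {"delta_rot": [0, 0, 0], "linear": [0.0418, 0.0116, 0], "grip": 0.03}]}}

```text
t: 24.6
tool_pos: [0.6334, 0.0679, 0.2156]
tool_rot: [-2.245, -2.194, 0.005]
contact_force: [0.4, -0.2, 0.4]
opening: 0.0395
grip_force: 25.7
```

{"name": "jog_arm", "arguments": {"steps": [{"delta_rot": [0, 0, 0], "linear": [0.0418, 0.0116, 0], "grip": 0.03}, {"delta_rot": [0, 0, 0], "linear": [0, 0, 0], "grip": 0.03}, {"delta_rot": [0, 0, 0], "linear": [0, 0, 0], "grip": 0.03}, {"delta_rot": [0, 0, 0], "linear": [0, 0, 0.045], "grip": 0.03}, {"delta_rot": [0, 0, 0], "linear": [0, 0, 0.045], "grip": 0.03}, {"delta_rot": [0, 0, 0], "linear": [0, 0, 0.03], "grip": 0.03}, {"delta_rot": [0, 0, 0], "linear": [0, 0, 0], "grip": 0.03}, {"delta_rot": [0, 0, 0], "linear": [0, 0, 0], "grip": 0.03}, {"delta_rot": [0, 0, 0], "linear": [0, 0, 0], "grip": 0.03}]}}

```text
t: 25.5
tool_pos: [0.6487, 0.1071, 0.1011]
tool_rot: [2.246, 2.193, 0.005]
contact_force: [-0.0, 0.6, -0.5]
opening: 0.0394
grip_force: 25.6
```

```bash
python3 - <<'E'
from h import *
to([0,-.0035],.019,90)
E
```

```text
now [ 0.0016 -0.0032] 0.1011 head 89.99 tilt [ 4.1e-03  1.0e-04 -1.0e+00] F [-0.   0.6 -0.5] open 0.0394 grip 25.6 t 25.5
tool shift [-0.0003 -0.0016  0.0821] rotz -0.01
```

{"name": "jog_arm", "arguments": {"steps": [{"delta_rot": [0, 0, 0], "linear": [0, -0.002, 0.045], "grip": 0.03}, {"delta_rot": [0, 0, 0], "linear": [0, 0, 0.03], "grip": 0.03}, {"delta_rot": [0, 0, 0], "linear": [0, 0, 0.0085], "grip": 0.03}, {"delta_rot": [0, 0, 0], "linear": [0, 0, 0], "grip": 0.03}, {"delta_rot": [0, 0, 0], "linear": [0, 0, 0], "grip": 0.03}, {"delta_rot": [0, 0, 0], "linear": [0, 0, 0], "grip": 0.03}]}}

```text
t: 26.1
tool_pos: [0.6472, 0.1077, 0.0176]
tool_rot: [2.245, 2.193, 0.005]
contact_force: [0.2, 0.3, 3.9]
opening: 0.0395
grip_force: 27.1
```

{"name": "jog_arm", "arguments": {"steps": [{"delta_rot": [0, 0, 0], "linear": [0, 0, 0], "grip": 0.06}, {"delta_rot": [0, 0, 0], "linear": [0, 0, 0], "grip": 0.06}, {"delta_rot": [0, 0, 0], "linear": [0, 0, 0], "grip": 0.06}, {"delta_rot": [0, 0, 0], "linear": [0, 0, -0.03], "grip": 0.06}, {"delta_rot": [0, 0, 0], "linear": [0, 0, -0.045], "grip": 0.06}, {"delta_rot": [0, 0, 0], "linear": [0, 0, -0.045], "grip": 0.06}, {"delta_rot": [0, 0, 0], "linear": [0, 0, -0.04], "grip": 0.06}, {"delta_rot": [0, 0, 0], "linear": [0, 0, -0.035], "grip": 0.06}]}}

```text
t: 26.9
tool_pos: [0.6452, 0.1078, 0.2123]
tool_rot: [2.246, 2.195, 0.002]
contact_force: [0.2, 0.7, -0.3]
opening: 0.06
grip_force: 0.0
```

```bash
python3 - <<'E'
from h import *
caps('top');caps('scene')
to([-.2545,-.352],.215,90)
E
```

```text
top [219. 154.] 154 [0.0047 0.1357] 0.052
top [385. 233.] 142 [-0.1898 -0.32  ] 0.055
top [397. 259.] 187 [-0.2552 -0.3515] 0.056
scene [350. 218.] 159 [0.0004 0.0479] 0.052
scene [342. 232.] 166 [ 0.0005 -0.0028] 0.052
scene [181. 289.] 217 [-0.2537 -0.3522] 0.054
scene [211. 296.] 163 [-0.1808 -0.3281] 0.054
now [ 0.0013 -0.0023] 0.2176 head 90.04 tilt [ 1.200e-02  6.000e-04 -9.999e-01] F [-0.3  0.6  0.4] open 0.0604 grip 0.0 t 27.0
tool shift [-0.3495 -0.2561  0.0026] rotz 0.04
```

Bottle A on spot 0 has been knocked to about (0.005, 0.136). I'll look before fixing it.

```bash
python3 - <<'E'
from h import *
caps('top','t2.png')
_,im,d=shot('scene');wcaps()
a=cv2.imread('pics/t2.png')[110:240,160:320]; b=im[150:280,280:440,::-1]
cv2.imwrite('pics/both.png',cv2.resize(np.hstack([a,b]),None,fx=2.5,fy=3))
P=cloud('top',ctrl.get_image('top')[1]);c=w2c(P);m=(abs(c[...,1]-.136)<.025)&(abs(c[...,0])<.04)&(P[...,2]>.02)&(P[...,2]<.1)
print(m.sum(),np.percentile(P[...,2][m],[5,50,95]))
E
```

```text
top [219. 154.] 154 [0.0048 0.1358] 0.052
top [385. 233.] 141 [-0.1896 -0.3199] 0.055
top [397. 259.] 187 [-0.2552 -0.3515] 0.056
w [139. 282.] [43, 48, 1130] [-0.157  -0.1058]
207 [0.02791953 0.05100004 0.05533227]
```

View pics/both.png

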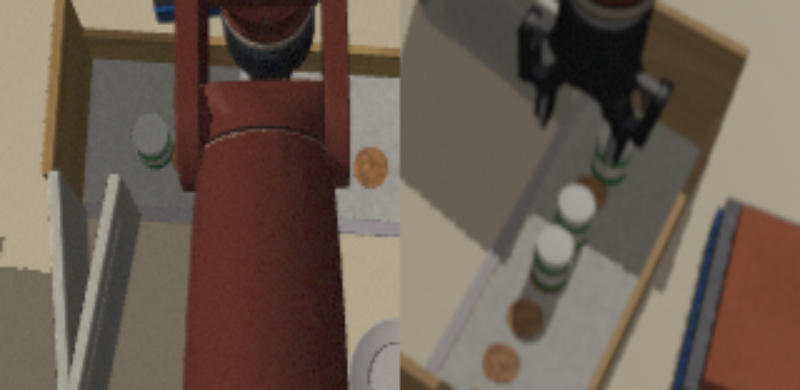

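Bottle A is upright, just shifted left of its spot. I'll grasp it with the gripper turned to heading 30°, so the camera clears the wall.

{"name": "jog_arm", "arguments": {"steps": [{"delta_rot": [0, 0, 0], "linear": [0.0347, 0.0009, 0], "grip": 0.06}, {"delta_rot": [0, 0, 0], "linear": [0.0347, 0.0009, 0], "grip": 0.06}, {"delta_rot": [0, 0, 0], "linear": [0.0347, 0.0009, 0], "grip": 0.06}, {"delta_rot": [0, 0, 0], "linear": [0.0347, 0.0009, 0], "grip": 0.06}]}}

```text
t: 27.6
tool_pos: [0.6506, 0.2473, 0.2066]
tool_rot: [-2.246, -2.194, 0.006]
contact_force: [-0.1, 0.1, 0.7]
opening: 0.0597
grip_force: 0.0
```

{"name": "jog_arm", "arguments": {"steps": [{"delta_rot": [0, 0, 8.5], "linear": [0, 0, 0], "grip": 0.06}, {"delta_rot": [0, 0, 8.5], "linear": [0, 0, 0], "grip": 0.06}, {"delta_rot": [0, 0, 8.5], "linear": [0, 0, 0], "grip": 0.06}, {"delta_rot": [0, 0, 8.5], "linear": [0, 0, 0], "grip": 0.06}, {"delta_rot": [0, 0, 8.5], "linear": [0, 0, 0], "grip": 0.06}, {"delta_rot": [0, 0, 8.5], "linear": [0, 0, 0], "grip": 0.06}, {"delta_rot": [0, 0, 8.5], "linear": [0, 0, 0], "grip": 0.06}, {"delta_rot": [0, 0, 0], "linear": [0, 0, 0], "grip": 0.06}, {"delta_rot": [0, 0, 0], "linear": [0, 0, 0], "grip": 0.06}, {"delta_rot": [0, 0, 0], "linear": [0, 0, 0], "grip": 0.06}]}}

```text
t: 28.6
tool_pos: [0.6514, 0.2463, 0.2087]
tool_rot: [3.04, 0.794, -0.003]
contact_force: [-0.1, -0.1, 0.4]
opening: 0.0601
grip_force: 0.0
```

```bash
python3 - <<'E'
from h import *
to([.005,.136],.02,30)
wcaps();caps('scene')
E
```

```text
now [0.0011 0.136 ] 0.2087 head 30.65 tilt [-1.7e-03 -5.0e-04 -1.0e+00] F [-0.1 -0.1  0.4] open 0.0601 grip 0.0 t 28.6
tool shift [0.0033 0.002  0.1887] rotz 0.65
w [404. 204.] [86, 105, 4736] [0.0545 0.0216]
w [376. 255.] [115, 89, 3384] [-0.0048  0.0147]
w [131. 265.] [23, 56, 709] [-0.151   0.2319]
w [139. 370.] [42, 49, 462] [-0.302   0.1715]
scene [366. 196.] 114 [0.0056 0.1359] 0.051
scene [350. 218.] 156 [0.0003 0.0484] 0.051
scene [342. 231.] 165 [ 0.0004 -0.002 ] 0.052
scene [181. 289.] 211 [-0.2539 -0.3522] 0.055
scene [211. 296.] 147 [-0.1813 -0.3275] 0.054
```

{"name": "jog_arm", "arguments": {"steps": [{"delta_rot": [0, 0, 0], "linear": [0.0033, 0.001, 0.045], "grip": 0.06}, {"delta_rot": [0, 0, 0], "linear": [0, 0, 0.045], "grip": 0.06}, {"delta_rot": [0, 0, 0], "linear": [0, 0, 0.045], "grip": 0.06}, {"delta_rot": [0, 0, 0], "linear": [0, 0, 0.035], "grip": 0.06}, {"delta_rot": [0, 0, 0], "linear": [0, 0, 0.02], "grip": 0.06}, {"delta_rot": [0, 0, 0], "linear": [0, 0, 0], "grip": 0.06}, {"delta_rot": [0, 0, 0], "linear": [0, 0, 0], "grip": 0.03}, {"delta_rot": [0, 0, 0], "linear": [0, 0, 0], "grip": 0.03}, {"delta_rot": [0, 0, 0], "linear": [0, 0, 0], "grip": 0.03}, {"delta_rot": [0, 0, 0], "linear": [0, 0, 0], "grip": 0.03}]}}

```text
t: 29.7
tool_pos: [0.6564, 0.2475, 0.0218]
tool_rot: [3.04, 0.791, 0.005]
contact_force: [-0.9, -0.6, 2.6]
opening: 0.0396
grip_force: 26.8
```

```bash
python3 - <<'E'
from h import *
to([0,.1],.019,30)
E
```

```text
now [0.006  0.1373] 0.0218 head 30.55 tilt [ 2.9e-03  8.0e-04 -1.0e+00] F [-0.9 -0.6  2.6] open 0.0396 grip 26.8 t 29.7
tool shift [-0.0241  0.0291  0.0028] rotz 0.55
```

{"name": "jog_arm", "arguments": {"steps": [{"delta_rot": [0, 0, 0], "linear": [0, 0, -0.035], "grip": 0.03}, {"delta_rot": [0, 0, 0], "linear": [0, 0, -0.035], "grip": 0.03}, {"delta_rot": [0, 0, 0], "linear": [-0.0241, 0.0291, 0], "grip": 0.03}, {"delta_rot": [0, 0, -8.5], "linear": [0, 0, 0], "grip": 0.03}, {"delta_rot": [0, 0, -8.5], "linear": [0, 0, 0], "grip": 0.03}, {"delta_rot": [0, 0, -8.5], "linear": [0, 0, 0], "grip": 0.03}, {"delta_rot": [0, 0, -8.5], "linear": [0, 0, 0], "grip": 0.03}, {"delta_rot": [0, 0, -8.5], "linear": [0, 0, 0], "grip": 0.03}, {"delta_rot": [0, 0, -8.5], "linear": [0, 0, 0], "grip": 0.03}, {"delta_rot": [0, 0, -8.5], "linear": [0, 0, 0], "grip": 0.03}]}}

```text
t: 30.7
tool_pos: [0.6485, 0.21, 0.0905]
tool_rot: [2.24, 2.202, 0.001]
contact_force: [-0.1, -0.3, -0.6]
opening: 0.039
grip_force: 26.6
```

{"name": "jog_arm", "arguments": {"steps": [{"delta_rot": [0, 0, 0], "linear": [0, 0, 0], "grip": 0.03}, {"delta_rot": [0, 0, 0], "linear": [0, 0, 0], "grip": 0.03}, {"delta_rot": [0, 0, 0], "linear": [0, 0, 0], "grip": 0.03}]}}

```text
t: 31.0
tool_pos: [0.6484, 0.21, 0.0901]
tool_rot: [2.249, 2.193, 0.0]
contact_force: [-0.1, -0.2, -0.3]
opening: 0.0393
grip_force: 26.6
```

```bash
python3 - <<'E'
from h import *
to([0,.101],.022,90)
E
```

```text
now [-0.001   0.0997] 0.0901 head 89.92 tilt [ 3.e-04  1.e-04 -1.e+00] F [-0.1 -0.2 -0.3] open 0.0393 grip 26.6 t 31.0
tool shift [0.0013 0.001  0.0681] rotz -0.08
```

Lower, release and lift, then measure again and go to D.

{"name": "jog_arm", "arguments": {"steps": [{"delta_rot": [0, 0, 0], "linear": [0.001, 0, 0.04], "grip": 0.03}, {"delta_rot": [0, 0, 0], "linear": [0, 0, 0.02], "grip": 0.03}, {"delta_rot": [0, 0, 0], "linear": [0, 0, 0.0095], "grip": 0.03}, {"delta_rot": [0, 0, 0], "linear": [0, 0, 0], "grip": 0.03}, {"delta_rot": [0, 0, 0], "linear": [0, 0, 0], "grip": 0.03}, {"delta_rot": [0, 0, 0], "linear": [0, 0, 0], "grip": 0.03}]}}

```text
t: 31.6
tool_pos: [0.6489, 0.2111, 0.0209]
tool_rot: [2.247, 2.194, 0.002]
contact_force: [-0.5, 0.5, 1.9]
opening: 0.0392
grip_force: 27.4
```

{"name": "jog_arm", "arguments": {"steps": [{"delta_rot": [0, 0, 0], "linear": [0, 0, 0], "grip": 0.06}, {"delta_rot": [0, 0, 0], "linear": [0, 0, 0], "grip": 0.06}, {"delta_rot": [0, 0, 0], "linear": [0, 0, 0], "grip": 0.06}, {"delta_rot": [0, 0, 0], "linear": [0, 0, -0.03], "grip": 0.06}, {"delta_rot": [0, 0, 0], "linear": [0, 0, -0.045], "grip": 0.06}, {"delta_rot": [0, 0, 0], "linear": [0, 0, -0.045], "grip": 0.06}, {"delta_rot": [0, 0, 0], "linear": [0, 0, -0.04], "grip": 0.06}, {"delta_rot": [0, 0, 0], "linear": [0, 0, -0.035], "grip": 0.06}]}}

```text
t: 32.4
tool_pos: [0.6487, 0.2111, 0.2182]
tool_rot: [2.246, 2.195, 0.003]
contact_force: [-0.0, 0.3, -0.8]
opening: 0.0602
grip_force: 0.0
```

```bash
python3 - <<'E'
from h import *
caps('scene');wcaps()
to([-.2545,-.352],.215,90)
E
```

```text
scene [358. 205.] 142 [-0.0001  0.0966] 0.052
scene [350. 218.] 155 [0.0003 0.0484] 0.052
scene [342. 231.] 165 [ 0.0003 -0.0021] 0.052
scene [181. 288.] 211 [-0.2538 -0.3519] 0.054
scene [211. 296.] 149 [-0.1813 -0.3276] 0.054
w [152.  63.] [67, 30, 938] [-0.1205  0.2304]
w [155. 137.] [80, 24, 1287] [-0.1194  0.1545]
w [273. 194.] [39, 25, 784] [-0.0007  0.0952]
w [153. 362.] [31, 23, 525] [-0.1651 -0.136 ]
now [0.0022 0.1015] 0.2237 head 90.04 tilt [ 0.0125  0.0026 -0.9999] F [-0.5  0.6  0.8] open 0.06 grip 0.0 t 32.5
tool shift [-0.4534 -0.257   0.0087] rotz 0.04
```

{"name": "jog_arm", "arguments": {"steps": [{"delta_rot": [0, 0, 0], "linear": [-0.0378, -0.0213, 0], "grip": 0.055}, {"delta_rot": [0, 0, 0], "linear": [-0.0378, -0.0213, 0], "grip": 0.055}, {"delta_rot": [0, 0, 0], "linear": [-0.0378, -0.0213, 0], "grip": 0.055}, {"delta_rot": [0, 0, 0], "linear": [-0.0378, -0.0213, 0], "grip": 0.055}, {"delta_rot": [0, 0, 0], "linear": [-0.0378, -0.0213, 0], "grip": 0.055}, {"delta_rot": [0, 0, 0], "linear": [-0.0378, -0.0213, 0], "grip": 0.055}, {"delta_rot": [0, 0, 0], "linear": [-0.0378, -0.0213, 0], "grip": 0.055}, {"delta_rot": [0, 0, 0], "linear": [-0.0378, -0.0213, 0], "grip": 0.055}, {"delta_rot": [0, 0, 0], "linear": [-0.0378, -0.0213, 0], "grip": 0.055}, {"delta_rot": [0, 0, 0], "linear": [-0.0378, -0.0213, 0], "grip": 0.055}]}}

```text
t: 33.5
tool_pos: [0.4252, -0.163, 0.2144]
tool_rot: [-2.246, -2.195, 0.0]
contact_force: [0.1, -1.4, 0.8]
opening: 0.055
grip_force: 0.0
```

{"name": "jog_arm", "arguments": {"steps": [{"delta_rot": [0, 0, 0], "linear": [-0.0378, -0.0213, 0], "grip": 0.055}, {"delta_rot": [0, 0, 0], "linear": [-0.0378, -0.0213, 0], "grip": 0.055}, {"delta_rot": [0, 0, 0], "linear": [0, 0, 0], "grip": 0.055}, {"delta_rot": [0, 0, 0], "linear": [0, 0, 0.045], "grip": 0.055}, {"delta_rot": [0, 0, 0], "linear": [0, 0, 0.045], "grip": 0.055}, {"delta_rot": [0, 0, 0], "linear": [0, 0, 0], "grip": 0.055}, {"delta_rot": [0, 0, 0], "linear": [0, 0, 0], "grip": 0.055}, {"delta_rot": [0, 0, 0], "linear": [0, 0, 0], "grip": 0.055}]}}

```text
t: 34.3
tool_pos: [0.3839, -0.2373, 0.1279]
tool_rot: [2.243, 2.194, 0.001]
contact_force: [-0.1, -0.3, 0.9]
opening: 0.0547
grip_force: 0.0
```

```bash
python3 - <<'E'
from h import *
to([-.2543,-.352],.021,90)
wcaps()
E
```

```text
now [-0.2549 -0.3537] 0.1279 head 90.08 tilt [ 0.003  -0.0025 -1.    ] F [-0.1 -0.3  0.9] open 0.0547 grip 0.0 t 34.3
tool shift [0.0017 0.0006 0.1069] rotz 0.08
w [354.   5.] [87, 15, 873] [-0.2041 -0.2057]
w [379. 167.] [83, 63, 3212] [-0.1851 -0.3177]
w [277. 211.] [56, 57, 2488] [-0.2555 -0.3494]
w [229. 329.] [44, 48, 713] [-0.2952 -0.451 ]
```

{"name": "jog_arm", "arguments": {"steps": [{"delta_rot": [0, 0, 0], "linear": [0.0015, -0.0005, 0.045], "grip": 0.055}, {"delta_rot": [0, 0, 0], "linear": [0, 0, 0.045], "grip": 0.055}, {"delta_rot": [0, 0, 0], "linear": [0, 0, 0.017], "grip": 0.055}, {"delta_rot": [0, 0, 0], "linear": [0, 0, 0], "grip": 0.055}, {"delta_rot": [0, 0, 0], "linear": [0, 0, 0], "grip": 0.055}, {"delta_rot": [0, 0, 0], "linear": [0, 0, 0], "grip": 0.03}, {"delta_rot": [0, 0, 0], "linear": [0, 0, 0], "grip": 0.03}, {"delta_rot": [0, 0, 0], "linear": [0, 0, 0], "grip": 0.03}, {"delta_rot": [0, 0, 0], "linear": [0, 0, 0], "grip": 0.03}, {"delta_rot": [0, 0, 0], "linear": [0, 0, 0], "grip": 0.03}]}}

```text
t: 35.35
tool_pos: [0.3838, -0.2367, 0.0213]
tool_rot: [2.243, 2.192, 0.001]
contact_force: [-0.8, 0.4, 6.9]
opening: 0.0394
grip_force: 25.5
```

{"name": "jog_arm", "arguments": {"steps": [{"delta_rot": [0, 0, 0], "linear": [0, 0, -0.03], "grip": 0.03}, {"delta_rot": [0, 0, 0], "linear": [0, 0, -0.045], "grip": 0.03}, {"delta_rot": [0, 0, 0], "linear": [0, 0, -0.045], "grip": 0.03}, {"delta_rot": [0, 0, 0], "linear": [0, 0, -0.045], "grip": 0.03}, {"delta_rot": [0, 0, 0], "linear": [0, 0, -0.035], "grip": 0.03}, {"delta_rot": [0, 0, 0], "linear": [0, 0, 0], "grip": 0.03}, {"delta_rot": [0, 0, 0], "linear": [0, 0, 0], "grip": 0.03}]}}

```text
t: 36.05
tool_pos: [0.3824, -0.2355, 0.2202]
tool_rot: [2.244, 2.193, 0.0]
contact_force: [0.1, -0.8, -0.8]
opening: 0.0394
grip_force: 25.8
```

```bash
python3 - <<'E'
from h import *
to([0,-.0555],.215,90)
E
```

```text
now [-0.2564 -0.352 ] 0.2202 head 90.04 tilt [ 0.0029 -0.0025 -1.    ] F [ 0.1 -0.8 -0.8] open 0.0394 grip 25.8 t 36.05
tool shift [0.2964 0.2566 0.0052] rotz 0.04
```

{"name": "jog_arm", "arguments": {"steps": [{"delta_rot": [0, 0, 0], "linear": [0.033, 0.0285, 0], "grip": 0.03}, {"delta_rot": [0, 0, 0], "linear": [0.033, 0.0285, 0], "grip": 0.03}, {"delta_rot": [0, 0, 0], "linear": [0.033, 0.0285, 0], "grip": 0.03}, {"delta_rot": [0, 0, 0], "linear": [0.033, 0.0285, 0], "grip": 0.03}, {"delta_rot": [0, 0, 0], "linear": [0.033, 0.0285, 0], "grip": 0.03}, {"delta_rot": [0, 0, 0], "linear": [0.033, 0.0285, 0], "grip": 0.03}, {"delta_rot": [0, 0, 0], "linear": [0.033, 0.0285, 0], "grip": 0.03}, {"delta_rot": [0, 0, 0], "linear": [0.033, 0.0285, 0], "grip": 0.03}, {"delta_rot": [0, 0, 0], "linear": [0.033, 0.0285, 0], "grip": 0.03}, {"delta_rot": [0, 0, 0], "linear": [0, 0, 0], "grip": 0.03}]}}

```text
t: 37.05
tool_pos: [0.646, 0.0596, 0.2148]
tool_rot: [-2.24, -2.198, 0.003]
contact_force: [-0.1, -0.1, -0.6]
opening: 0.0395
grip_force: 25.8
```

{"name": "jog_arm", "arguments": {"steps": [{"delta_rot": [0, 0, 0], "linear": [0, 0, 0], "grip": 0.03}, {"delta_rot": [0, 0, 0], "linear": [0, 0, 0], "grip": 0.03}, {"delta_rot": [0, 0, 0], "linear": [0, 0, 0.045], "grip": 0.03}, {"delta_rot": [0, 0, 0], "linear": [0, 0, 0.045], "grip": 0.03}, {"delta_rot": [0, 0, 0], "linear": [0, 0, 0.03], "grip": 0.03}, {"delta_rot": [0, 0, 0], "linear": [0, 0, 0], "grip": 0.03}, {"delta_rot": [0, 0, 0], "linear": [0, 0, 0], "grip": 0.03}, {"delta_rot": [0, 0, 0], "linear": [0, 0, 0], "grip": 0.03}]}}

```text
t: 37.85
tool_pos: [0.6469, 0.0553, 0.1015]
tool_rot: [2.245, 2.192, 0.005]
contact_force: [0.3, -0.2, -0.3]
opening: 0.0392
grip_force: 25.8
```

```bash
python3 - <<'E'
from h import *
to([0,-.0555],.019,90)
E
```

```text
now [ 0.0011 -0.055 ] 0.1015 head 90.0 tilt [ 4.8e-03 -2.0e-04 -1.0e+00] F [ 0.3 -0.2 -0.3] open 0.0392 grip 25.8 t 37.85
tool shift [-0.0005 -0.0011  0.0825] rotz -0.0
```

{"name": "jog_arm", "arguments": {"steps": [{"delta_rot": [0, 0, 0], "linear": [-0.001, -0.0015, 0.045], "grip": 0.03}, {"delta_rot": [0, 0, 0], "linear": [0, 0, 0.03], "grip": 0.03}, {"delta_rot": [0, 0, 0], "linear": [0, 0, 0.0085], "grip": 0.03}, {"delta_rot": [0, 0, 0], "linear": [0, 0, 0], "grip": 0.03}, {"delta_rot": [0, 0, 0], "linear": [0, 0, 0], "grip": 0.03}, {"delta_rot": [0, 0, 0], "linear": [0, 0, 0], "grip": 0.03}]}}

```text
t: 38.45
tool_pos: [0.6456, 0.0548, 0.0174]
tool_rot: [2.245, 2.193, 0.005]
contact_force: [-0.3, 0.6, 3.6]
opening: 0.0392
grip_force: 27.0
```

{"name": "jog_arm", "arguments": {"steps": [{"delta_rot": [0, 0, 0], "linear": [0, 0, 0], "grip": 0.06}, {"delta_rot": [0, 0, 0], "linear": [0, 0, 0], "grip": 0.06}, {"delta_rot": [0, 0, 0], "linear": [0, 0, 0], "grip": 0.06}, {"delta_rot": [0, 0, 0], "linear": [0, 0, -0.03], "grip": 0.06}, {"delta_rot": [0, 0, 0], "linear": [0, 0, -0.045], "grip": 0.06}, {"delta_rot": [0, 0, 0], "linear": [0, 0, -0.045], "grip": 0.06}, {"delta_rot": [0, 0, 0], "linear": [0, 0, -0.04], "grip": 0.06}, {"delta_rot": [0, 0, 0], "linear": [0, 0, -0.035], "grip": 0.06}, {"delta_rot": [0, 0, 0], "linear": [0, 0, 0], "grip": 0.05}, {"delta_rot": [0, 0, 0], "linear": [0, 0, 0], "grip": 0.04}]}}

```text
t: 39.45
tool_pos: [0.6441, 0.055, 0.2109]
tool_rot: [2.246, 2.195, 0.002]
contact_force: [0.4, 0.2, -0.0]
opening: 0.0401
grip_force: 0.0
```

```bash
python3 - <<'E'
from h import *
caps('top','t3.png');caps('scene')
to(handle(1.435),.225,83)
E
```

```text
top [233. 157.] 158 [-0.0007  0.0976] 0.052
top [250. 158.] 143 [-0.0007  0.0511] 0.052
top [385. 233.] 139 [-0.1898 -0.3204] 0.055
scene [352. 220.] 68 [0.009  0.0448] 0.051
scene [342. 232.] 164 [ 0.0004 -0.0022] 0.052
scene [332. 247.] 175 [-0.0001 -0.0551] 0.051
scene [211. 296.] 167 [-0.1809 -0.3285] 0.054
now [-0.0032 -0.0554] 0.2077 head 90.04 tilt [-3.3e-03  1.0e-04 -1.0e+00] F [ 0.6 -0.5 -0.6] open 0.0399 grip 0.0 t 39.55
tool shift [ 0.1958 -0.2437 -0.0173] rotz 7.04
```

View pics/t3.png

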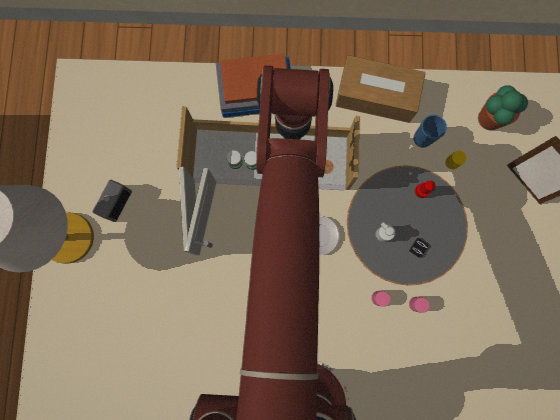

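All four bottles stand on spots 0–3 and the mat holds no green ones. The door's bar is near (207,243). Next I go over the handle.

{"name": "jog_arm", "arguments": {"steps": [{"delta_rot": [0, 0, 0], "linear": [0.0245, -0.0305, -0.002], "grip": 0.04}, {"delta_rot": [0, 0, 0], "linear": [0.0245, -0.0305, -0.002], "grip": 0.04}, {"delta_rot": [0, 0, 0], "linear": [0.0245, -0.0305, -0.002], "grip": 0.04}, {"delta_rot": [0, 0, 0], "linear": [0.0245, -0.0305, -0.002], "grip": 0.04}, {"delta_rot": [0, 0, 0], "linear": [0.0245, -0.0305, -0.002], "grip": 0.04}, {"delta_rot": [0, 0, 0], "linear": [0.0245, -0.0305, -0.002], "grip": 0.04}, {"delta_rot": [0, 0, 0], "linear": [0.0245, -0.0305, -0.002], "grip": 0.04}, {"delta_rot": [0, 0, 7], "linear": [0.0245, -0.0305, -0.002], "grip": 0.04}, {"delta_rot": [0, 0, 0], "linear": [0, 0, 0], "grip": 0.04}, {"delta_rot": [0, 0, 0], "linear": [0, 0, 0], "grip": 0.04}]}}

```text
t: 40.55
tool_pos: [0.4032, 0.2566, 0.224]
tool_rot: [-2.374, -2.057, 0.004]
contact_force: [0.7, 0.3, -0.4]
opening: 0.04
grip_force: 0.0
```

{"name": "jog_arm", "arguments": {"steps": [{"delta_rot": [0, 0, 0], "linear": [0, 0, 0], "grip": 0.04}]}}

```text
t: 40.65
tool_pos: [0.4043, 0.2559, 0.2245]
tool_rot: [-2.377, -2.054, 0.003]
contact_force: [-0.5, -0.0, 0.1]
opening: 0.0399
grip_force: 0.0
```

```bash
python3 - <<'E'
from h import *
caps('top');caps('scene')
to(handle(1.435),.118,83)
o,im,d=shot('wrist','w4.png')
_,im2,d2=shot('scene');P=cloud('scene',d2);c=w2c(P);h=handle(1.435);print(h)
m=(np.hypot(c[...,0]-h[0],c[...,1]-h[1])<.025)&(P[...,2]>.11)&(P[...,2]<.155);print(m.sum(),np.median(c[m],0) if m.any() else '')
E
```

```text
top [233. 157.] 157 [-0.0009  0.0977] 0.052
top [251. 158.] 162 [-0.0004  0.0488] 0.052
top [270. 159.] 161 [-0.0006 -0.0018] 0.052
top [289. 160.] 164 [-0.0007 -0.0547] 0.052
top [386. 233.] 108 [-0.1896 -0.3219] 0.056
scene [358. 205.] 135 [-0.0002  0.0967] 0.051
scene [350. 218.] 154 [0.0002 0.0486] 0.051
scene [342. 231.] 165 [ 0.0004 -0.002 ] 0.052
scene [332. 247.] 175 [ 0.0001 -0.0552] 0.052
scene [211. 296.] 103 [-0.1804 -0.3298] 0.054
now [-0.2457  0.1396] 0.225 head 82.97 tilt [-1.2e-03 -7.0e-04 -1.0e+00] F [0.2 0.7 0.1] open 0.04 grip 0.0 t 40.75
tool shift [ 0.0004 -0.0013  0.107 ] rotz -0.03
[-0.24698279  0.14021872]
62 [-0.24516958  0.136697  ]
```

View pics/w4.png

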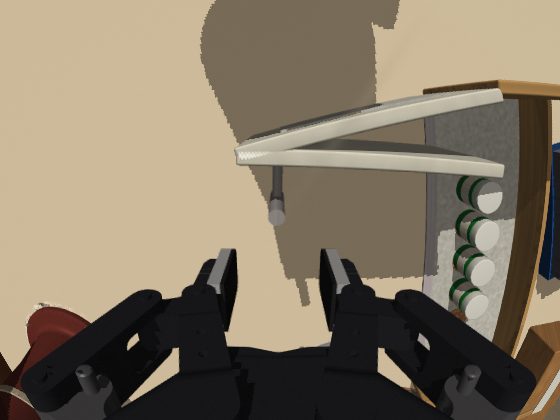

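The bar top is at (277,218), centred between the fingers, and the four bottles stand in a row at right. All are within about 3 mm of their spots.

```bash
python3 - <<'E'
from h import *
o=ctrl.get_obs();b=w2c(wray(o,277,218,.15));print(b);to(b,.118,83)
E
```

```text
[-0.24670681  0.13845278]
now [-0.2456  0.1398] 0.2254 head 82.96 tilt [-7.e-04 -4.e-04 -1.e+00] F [-0.1  0.6 -0.3] open 0.0398 grip 0.0 t 40.85
tool shift [-0.0014 -0.0009  0.1074] rotz -0.04
```

{"name": "jog_arm", "arguments": {"steps": [{"delta_rot": [0, 0, 0], "linear": [-0.001, -0.001, 0.035], "grip": 0.04}, {"delta_rot": [0, 0, 0], "linear": [0, 0, 0.03], "grip": 0.04}, {"delta_rot": [0, 0, 0], "linear": [0, 0, 0.025], "grip": 0.04}, {"delta_rot": [0, 0, 0], "linear": [0, 0, 0.016], "grip": 0.04}, {"delta_rot": [0, 0, 0], "linear": [0, 0, 0], "grip": 0.005}, {"delta_rot": [0, 0, 0], "linear": [0, 0, 0], "grip": 0.005}, {"delta_rot": [0, 0, 0], "linear": [0, 0, 0], "grip": 0.005}, {"delta_rot": [0, 0, 0], "linear": [0, 0, 0], "grip": 0.005}, {"delta_rot": [0, 0, 0], "linear": [0, 0, 0], "grip": 0.005}, {"delta_rot": [0, 0, 0], "linear": [0, 0, 0], "grip": 0.005}], "newtons": 30}}

```text
t: 41.85
tool_pos: [0.4034, 0.2557, 0.1202]
tool_rot: [2.376, 2.054, 0.001]
contact_force: [0.9, 0.1, -4.6]
opening: 0.0111
grip_force: 29.6
```

```bash
python3 - <<'E'
from h import *
from scipy.optimize import minimize_scalar
o,p,z,h,R=pose();q=minimize_scalar(lambda q:np.sum((handle(q)-p)**2),bounds=(0,1.5),method='bounded').x;print('q',q)
to(handle(q),.118)
doorplan(q,0,20,h)
E
```

```text
q 1.432217178517281
now [-0.2471  0.1396] 0.1202 head 83.04 tilt [ 8.e-04  1.e-04 -1.e+00] F [ 0.9  0.1 -4.6] open 0.0111 grip 29.6 t 41.85
tool shift [0.     0.0001 0.0022] rotz None
[np.float64(-0.0167), np.float64(0.0014)] 4.1
[np.float64(-0.0159), np.float64(0.0034)] 4.1
[np.float64(-0.0148), np.float64(0.0053)] 4.1
[np.float64(-0.0135), np.float64(0.0071)] 4.1
[np.float64(-0.0119), np.float64(0.0086)] 4.1
[np.float64(-0.0101), np.float64(0.0099)] 4.1
[np.float64(-0.0082), np.float64(0.011)] 4.1
[np.float64(-0.0061), np.float64(0.0117)] 4.1
[np.float64(-0.004), np.float64(0.0121)] 4.1
[np.float64(-0.0018), np.float64(0.0123)] 4.1
[np.float64(0.0004), np.float64(0.0121)] 4.1
[np.float64(0.0026), np.float64(0.0116)] 4.1
[np.float64(0.0046), np.float64(0.0108)] 4.1
[np.float64(0.0065), np.float64(0.0097)] 4.1
[np.float64(0.0083), np.float64(0.0084)] 4.1
[np.float64(0.0098), np.float64(0.0068)] 4.1
[np.float64(0.0111), np.float64(0.005)] 4.1
[np.float64(0.0121), np.float64(0.003)] 4.1
[np.float64(0.0129), np.float64(0.001)] 4.1
[np.float64(0.0133), np.float64(-0.0012)] 4.1
```

{"name": "jog_arm", "arguments": {"steps": [{"delta_rot": [0, 0, 4.1], "linear": [-0.0167, 0.0014, 0], "grip": 0.005}, {"delta_rot": [0, 0, 4.1], "linear": [-0.0159, 0.0034, 0], "grip": 0.005}, {"delta_rot": [0, 0, 4.1], "linear": [-0.0148, 0.0053, 0], "grip": 0.005}, {"delta_rot": [0, 0, 4.1], "linear": [-0.0135, 0.0071, 0], "grip": 0.005}, {"delta_rot": [0, 0, 4.1], "linear": [-0.0119, 0.0086, 0], "grip": 0.005}, {"delta_rot": [0, 0, 4.1], "linear": [-0.0101, 0.0099, 0], "grip": 0.005}, {"delta_rot": [0, 0, 4.1], "linear": [-0.0082, 0.011, 0], "grip": 0.005}, {"delta_rot": [0, 0, 4.1], "linear": [-0.0061, 0.0117, 0], "grip": 0.005}, {"delta_rot": [0, 0, 4.1], "linear": [-0.004, 0.0121, 0], "grip": 0.005}, {"delta_rot": [0, 0, 0], "linear": [0, 0, 0], "grip": 0.005}]}}

```text
t: 42.85
tool_pos: [0.4294, 0.1275, 0.1202]
tool_rot: [2.906, 1.193, 0.003]
contact_force: [1.9, 1.4, -5.5]
opening: 0.0108
grip_force: 30.0
```

```bash
python3 - <<'E'
from h import *
from scipy.optimize import minimize_scalar
o,p,z,h,R=pose();q=minimize_scalar(lambda q:np.sum((handle(q)-p)**2),bounds=(0,1.5),method='bounded').x;print('q',q)
to(handle(q),.118)
doorplan(q,0,11,h)
E
```

```text
q 0.7836265748071775
now [-0.2181  0.012 ] 0.1202 head 46.01 tilt [ 2.1e-03  5.0e-04 -1.0e+00] F [ 1.9  1.4 -5.5] open 0.0108 grip 30.0 t 42.85
tool shift [-0.0003 -0.0001  0.0022] rotz None
[np.float64(-0.0017), np.float64(0.0122)] 4.08
[np.float64(0.0005), np.float64(0.012)] 4.08
[np.float64(0.0026), np.float64(0.0115)] 4.08
[np.float64(0.0047), np.float64(0.0107)] 4.08
[np.float64(0.0065), np.float64(0.0096)] 4.08
[np.float64(0.0083), np.float64(0.0083)] 4.08
[np.float64(0.0098), np.float64(0.0067)] 4.08
[np.float64(0.0111), np.float64(0.0049)] 4.08
[np.float64(0.0121), np.float64(0.003)] 4.08
[np.float64(0.0128), np.float64(0.001)] 4.08
[np.float64(0.0132), np.float64(-0.0012)] 4.08
```

{"name": "jog_arm", "arguments": {"steps": [{"delta_rot": [0, 0, 4.08], "linear": [-0.0017, 0.0122, 0], "grip": 0.005}, {"delta_rot": [0, 0, 4.08], "linear": [0.0005, 0.012, 0], "grip": 0.005}, {"delta_rot": [0, 0, 4.08], "linear": [0.0026, 0.0115, 0], "grip": 0.005}, {"delta_rot": [0, 0, 4.08], "linear": [0.0047, 0.0107, 0], "grip": 0.005}, {"delta_rot": [0, 0, 4.08], "linear": [0.0065, 0.0096, 0], "grip": 0.005}, {"delta_rot": [0, 0, 4.08], "linear": [0.0083, 0.0083, 0], "grip": 0.005}, {"delta_rot": [0, 0, 4.08], "linear": [0.0098, 0.0067, 0], "grip": 0.005}, {"delta_rot": [0, 0, 4.08], "linear": [0.0111, 0.0049, 0], "grip": 0.005}, {"delta_rot": [0, 0, 4.08], "linear": [0.0121, 0.003, 0], "grip": 0.005}, {"delta_rot": [0, 0, 0], "linear": [0, 0, 0], "grip": 0.005}]}}

```text
t: 43.85
tool_pos: [0.5206, 0.0816, 0.1201]
tool_rot: [-3.133, -0.222, -0.0]
contact_force: [0.8, 0.8, -2.4]
opening: 0.0108
grip_force: 30.4
```

```bash
python3 - <<'E'
from h import *
from scipy.optimize import minimize_scalar
o,p,z,h,R=pose();q=minimize_scalar(lambda q:np.sum((handle(q)-p)**2),bounds=(-.05,1.5),method='bounded').x;print('q',q)
to(handle(0),.118)
doorplan(q,0,2,h)
E
```

```text
q 0.14146881093412933
now [-0.1257 -0.0317] 0.1201 head 9.48 tilt [ 2.e-04  1.e-03 -1.e+00] F [ 0.8  0.8 -2.4] open 0.0108 grip 30.4 t 43.85
tool shift [0.0257 0.0026 0.0021] rotz None
[np.float64(0.0127), np.float64(0.001)] 4.05
[np.float64(0.0131), np.float64(-0.0011)] 4.05
```

{"name": "jog_arm", "arguments": {"steps": [{"delta_rot": [0, 0, 4.05], "linear": [0.0127, 0.001, 0], "grip": 0.005}, {"delta_rot": [0, 0, 4.05], "linear": [0.0131, -0.001, 0], "grip": 0.005}, {"delta_rot": [0, 0, 0], "linear": [0, 0, 0], "grip": 0.005}, {"delta_rot": [0, 0, 0], "linear": [0, 0, 0], "grip": 0.005}, {"delta_rot": [0, 0, 0], "linear": [0, 0, 0], "grip": 0.005}]}}

```text
t: 44.35
tool_pos: [0.5453, 0.0845, 0.1201]
tool_rot: [-3.14, -0.002, -0.001]
contact_force: [-0.8, 4.9, -1.7]
opening: 0.0112
grip_force: 30.4
```

```bash
python3 - <<'E'
from h import *
to(handle(0),.118,0)
E
```

```text
now [-0.1012 -0.0282] 0.1201 head 1.43 tilt [ 5.0e-04  1.4e-03 -1.0e+00] F [-0.8  4.9 -1.7] open 0.0112 grip 30.4 t 44.35
tool shift [0.0012 0.0018 0.0021] rotz 1.43
```

{"name": "jog_arm", "arguments": {"steps": [{"delta_rot": [0, 0, 0], "linear": [0.001, 0.0015, 0], "grip": 0.005}, {"delta_rot": [0, 0, 0], "linear": [0, 0, 0], "grip": 0.005}, {"delta_rot": [0, 0, 0], "linear": [0, 0, 0], "grip": 0.005}, {"delta_rot": [0, 0, 0], "linear": [0, 0, 0], "grip": 0.04}, {"delta_rot": [0, 0, 0], "linear": [0, 0, 0], "grip": 0.04}, {"delta_rot": [0, 0, 0], "linear": [0, 0, 0], "grip": 0.04}, {"delta_rot": [0, 0, 0], "linear": [0, 0, -0.025], "grip": 0.04}, {"delta_rot": [0, 0, 0], "linear": [0, 0, -0.04], "grip": 0.04}, {"delta_rot": [0, 0, 0], "linear": [0, 0, -0.045], "grip": 0.04}, {"delta_rot": [0, 0, 0], "linear": [-0.045, 0, 0], "grip": 0.04}]}}

```text
t: 45.35
tool_pos: [0.5079, 0.0814, 0.2392]
tool_rot: [3.141, -0.003, 0.025]
contact_force: [-0.1, 0.4, 2.2]
opening: 0.0399
grip_force: 0.0
```

{"name": "jog_arm", "arguments": {"steps": [{"delta_rot": [0, 0, 0], "linear": [-0.045, 0, 0], "grip": 0.04}, {"delta_rot": [0, 0, 0], "linear": [-0.045, 0, 0], "grip": 0.04}, {"delta_rot": [0, 0, 0], "linear": [0, 0, 0], "grip": 0.04}, {"delta_rot": [0, 0, 0], "linear": [0, 0, 0], "grip": 0.04}, {"delta_rot": [0, 0, 0], "linear": [0, 0, 0], "grip": 0.04}]}}

```text
t: 45.85
tool_pos: [0.4125, 0.082, 0.2305]
tool_rot: [3.141, -0.002, 0.002]
contact_force: [-0.0, -0.0, -0.5]
opening: 0.04
grip_force: 0.0
```

```bash
python3 - <<'E'
from h import *
caps('top');caps('scene','s9.png')
for n in("top","scene"):
    _,im,d=shot(n);P=cloud(n,d);c=w2c(P);Z=P[...,2];m=(Z>.142)&(Z<.16)&(c[...,0]<-.03)&(c[...,0]>-.085)
    for y in np.arange(-.2,.21,.08):
        k=m&(abs(c[...,1]-y)<.015); print(round(y,2),k.sum(),np.median(c[k][:,0]).round(4) if k.any() else 0,end=' | ')
    print()
to([0,0])
E
```

```text
top [233. 157.] 158 [-0.001   0.0976] 0.052
top [251. 158.] 162 [-0.0007  0.0487] 0.052
top [270. 159.] 163 [-0.0005 -0.0018] 0.052
top [289. 160.] 164 [-0.0007 -0.0546] 0.052
top [385. 234.] 102 [-0.1911 -0.3186] 0.056
scene [358. 205.] 142 [-0.0002  0.0967] 0.052
scene [350. 218.] 158 [0.0004 0.0484] 0.051
scene [342. 232.] 167 [ 0.0003 -0.002 ] 0.051
scene [332. 247.] 176 [ 0.    -0.055] 0.051
scene [212. 296.] 136 [-0.1797 -0.3272] 0.054
-0.2 61 -0.0599 | -0.12 61 -0.0597 | -0.04 64 -0.0596 | 0.04 65 -0.0599 | 0.12 62 -0.0593 | 0.2 64 -0.0583 | 
-0.2 74 -0.0574 | -0.12 61 -0.0568 | -0.04 58 -0.0573 | 0.04 50 -0.0573 | 0.12 43 -0.0569 | 0.2 51 -0.0553 | 
now [-0.234  -0.0338] 0.2298 head 1.3 tilt [-7.e-04 -1.e-04 -1.e+00] F [ 0.8 -0.1 -0.3] open 0.0401 grip 0.0 t 46.05
tool shift [ 0.2347 -0.0284  0.    ] rotz None
```

View pics/s9.png

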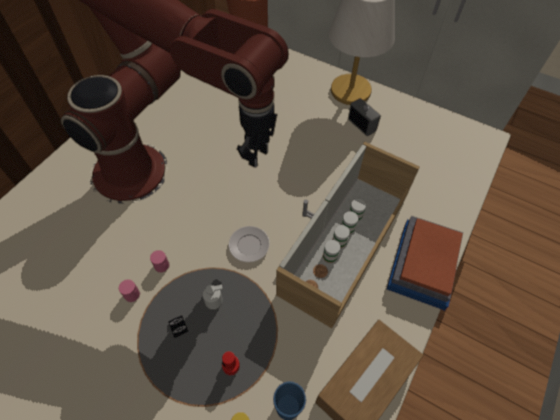

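The scene view shows the door flat across the front, with four bottles in a row from (358,205) to (332,247). The other things are in place and the arm is clear, so I'm handing in.

```bash
python3 -c "
from station import ctrl
print(ctrl.finish_job())"
```

```text
the job is handed in; nothing more can be done
None
```

The job is handed in at about 46 s (no verdict was returned): all four green bottles stand on spots 0–3, each within about 4 mm of its spot centre, the door is shut flat, and the other things look untouched in the last picture.

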